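# Measure a walnut stave in the bench micrometer

## Task

Check the thickness of the walnut stave in the bench micrometer: lay it flat on the anvil table with its chalked cross under the spindle and let go of it, then turn the ratchet stop clockwise until the spindle bears on the wood and the ratchet slips. The ratchet alone sets the pressure: do not bear down on it, for more than its measuring force soon dents the wood. Leave the stave lightly clamped, hands off, and do not disturb the maple stave, the bowl or the glue bottle.

Things in the scene. Friction and masses are not known exactly. Their poses are not given: they have to be found in the camera images.
- micrometer: bench micrometer bolted down, grey. Origin: on the vertical spindle axis at bench level; z up. Base 170 mm (x) x 115 mm (y), 21 mm high. Back of its C frame (34 mm wide) stands 38 to 62 mm from the axis on the +y side; arm and boss (radius 15 mm) reach over the axis 83 to 111 mm above the bench: open towards -x, +x, -y
- anvil (a point): point on top of the anvil table exactly below the spindle; x, y, z as the micrometer's. The table is a flat steel plate, 44 mm wide (y), from 75 mm on the -x side of this point to 50 mm on the +x side, 9 mm thick, its top 45 mm above the bench, on a narrower pedestal
- spindle: vertical steel spindle, 8 mm diameter; origin at the centre of its flat lower face, z up. It starts 10 to 13 mm above the anvil table. It carries the thimble (steel, 22 mm diameter, 67 to 107 mm above this origin) and the ratchet stop (112 to 138 mm above it); all three rise and sink together
- ratchet_grip (a point): middle of the ratchet stop, on its axis: a dark knurled upright cylinder, 15 mm diameter, 26 mm high, the topmost part of the micrometer, 5 mm above the thimble's flat top. Clockwise seen from above sinks the spindle
- thimble_top (a point): centre of the thimble's flat top, 5 mm below the ratchet stop. Fast-feed screw: turned clockwise from above, spindle, thimble and ratchet stop sink 1.59 mm per rad (10 mm a turn) and stay where left; screw friction 0.018 N m; 11 N on the axis drives it. If the stop is held back in height while turned, the ratchet slips early, in the air; if it is pulled down, the spindle bears harder on the wood
- ratchet (a joint): slip of the ratchet stop on the thimble, rad, grows clockwise. Friction ratchet: the stop takes the thimble along until the torque reaches 0.033 N m, then slips on it smoothly. With nothing else pulling on the stop the spindle then bears on the part with about 9.5 N (the measuring force), and still does when let go; 17 N dents the wood
- stave: walnut stave, dark brown, a flat strip 150 x 24 mm, nominally 8 mm thick (up to 1 mm off: that is what is being measured), 22 g, lying on the bench. Origin: centre of its underside; x along its length, towards the end with the chalked cross; z up
- mark (a point): centre of the white chalked cross on the top of the walnut stave, on its middle line 25 mm from one end (50 mm from its centre along +x)
- maple: maple stave, pale, same size, lying on the bench; leave alone. Origin: centre of its underside, x along its length
- bowl: small turned bowl, 100 mm across, 48 mm high; leave alone. Origin: centre of its underside
- glue: white glue bottle with an orange cap, 56 mm diameter, 135 mm high; leave alone. Origin: centre of its underside
There are look-alikes about, which are no part of the job. Of the things shaped like the micrometer, the grey one is meant.

How it is judged:
By the outcome, as a careful person would: the job done as asked, in the order asked, and still so for the second after the job is handed in, with the robot touching nothing.
It also fails if it takes over 72 s, if anything falls off the work surface, if the arm or the gripper's body presses on something with over 40 N, if the wrist force passes 120 N, or if a joint passes its speed limit or range.

## Robot

A 6-joint arm with a two-finger parallel gripper is mounted at the origin on the work surface. World frame = base frame: x ahead of the robot, y to its left, z up, the work surface at z = 0. Lengths are in m, angles in degrees, forces in N, time in s.
With the tool pointing down it reaches from about 0.4 to 0.825 m from the base axis. Payload 7 kg.
Tool frame: the origin (TCP) lies midway between the tips of the shut fingers; the grasp point (between the pads) lies 19 mm behind it; z points along the fingers, y is the direction in which the jaws open and shut (so a half turn about z gives the same grasp; the last joint's range is limited). The gripper opens to 88 mm and grips with 3 to 60 N. Pads are 19 mm wide; open, the fingers measure 130 mm over their backs; the gripper's body (78 mm by 193 mm) begins 47 mm behind the grasp point.
Start: joints at [16.507, 20.546, 0.682, 0, -70.136, -16.507], TCP at [0.675, -0, 0.227] pointing down, gripper open.
Joint ranges: [-176.03, 176.03], [-82.01, 121.73], [-58.28, 71.71], [-173.87, 95.51], [-174.79, -0.11], [-173.66, 173.66]. Speed limits (degrees/s): [136.94, 136.94, 172.46, 180, 180, 180].

## Interface

Orientations are given as [roll, pitch, yaw] about the fixed x, y, z axes, in that order (R = Rz(yaw) Ry(pitch) Rx(roll)).
In Python, from plant import get_state, capture, get_calibration, close_job, boxes_of, cut_out gives the robot as it stands.
- The arm moves only by the tool apply_moves, never from a script. Its argument "commands" is a list of rows, each an object with "grip": the closure, from 0 (fully open) to 1 (shut); "slide": the shift along the tool's x, y, z in m, a list of three; "roll": the turn about the tool's z in degrees. In form: [{"grip": grip, "slide": [x, y, z], "roll": roll}, ...]. A call has 1 to 5 rows; each row is the pose to reach, as a shift and turn from the pose commanded when the call began, along the tool's axes at that moment; what a row does not reach only later rows make up. A row lasts 1/8 s, in which the tool goes at most 62.5 mm and 10.7 degrees, less where a joint would pass 70% of its speed; a pose out of reach is approached as far as the arm can. A call with a gripper value outside its range is refused whole. The fingers move at their own pace and stop on an object; "grip_force" is the grip in N (left out, the last holds). Time passes only in rows, so rows that repeat a pose let the fingers close. It gives the time, the measured TCP pose, the force and the opening at its end, in the units of the state.
- get_state(): the state, without advancing time (a new reading comes with each control period).
- capture(name): name is "scene" or "side" or "wrist"; returns (picture, depth): 480x640x3 uint8, red, green, blue; 480x640 float32, m along the optical axis (not along the pixel's ray), 0 where there is no reading.
- get_calibration(name): a dict with "mtx" (3x3 intrinsics, pixels), "distortion" ([k1, k2, p1, p2, k3] as OpenCV has them; the pictures are not rectified), "R" (3x3) and "t" (3): a world point X has camera coordinates R X + t. Camera axes: x right, y down, z forward; pixel columns grow to the right and rows downward; lengths in m; the calibration is good to about 2 mm. A picture is of the moment at which its call begins: read the wrist's pose just before it. get_calibration takes no time and is no camera call; for the wrist camera it gives the pose at the moment of the call.
- close_job(): hands the job in, once; it reports no verdict.
Trained networks look in the newest picture that a camera, given by its name, has taken for a name from the list of things; names that differ only in an ending like _2 or _b are one class to them, and where a whole thing is asked for, a point or a joint stands for the part that bears it (a point fixed in the world has none). Each returns a list of dicts, best first, with "score" (0 to 1); they miss things now and then, are a little off and sometimes report something else, mostly with a low value. They report only what shows in the picture. A call takes as long as a camera call. They do not tell look-alikes from the thing itself.
- boxes_of(name, camera): "position" ([x, y, z] in m, in the coordinates of the camera as it stood for that picture, good to about 4 mm: the middle of the surface that is visible of it).
- cut_out(name, camera): "mask" (480x640 bool, what is visible of it).
The state is a dict: "time_s": time; "joints": joint angles; "qd": joint speeds; "joint_torque": joint torques, N m; "tcp_pos": TCP position; "eef_rot": TCP orientation; "contact_force": force on the tool from outside, world axes, zero at the start; "moment": the same for the moment, N m; "gripper_width": finger opening in m.
Only numpy, scipy, OpenCV 4.12 (cv2) and the standard library are available. Lean on these libraries where they do the work, as an engineer would, in place of code of your own. Each camera call takes 0.05 s, during which the arm holds its last target.

## Working session

There is one attempt and no reset: what is moved stays moved. The work goes in short steps, Python scripts to look and compute and a tool call to move; the robot and the scene stay as the last step left them, time stands still between calls to the robot, and variables do not carry over. Pictures are saved under pics/ and viewed, and the job is handed in when it is done.

Besides the shell and the picture viewer there is one more tool, called after "Request:" as a command line: name --argument value ..., lists and objects as JSON in quotes. apply_moves: Moves the arm, as the interface text tells. Its arguments: {"type":"object","properties":{"commands":{"type":"array"},"grip_force":{"type":"number"}},"required":["commands"]}

```bash
mkdir -p pics; ls; cat > h.py <<'E'
import numpy as np, cv2
from plant import *
def snap(n,f):
    c=get_calibration(n); p,d=capture(n); cv2.imwrite('pics/'+f+'.png',p[:,:,::-1]); np.savez('pics/'+f+'.npz',p=p,d=d,R=c['R'],t=c['t'],mtx=c['mtx'],dist=c['distortion']); return p,d,c
def world(c,u,v,z):
    """pixel + depth -> world"""
    x=cv2.undistortPoints(np.array([[[u,v]]],float),np.array(c['mtx']),np.array(c['distortion']))[0,0]
    return np.array(c['R']).T@(np.array([x[0]*z,x[1]*z,z])-np.array(c['t']).ravel())
def cw(c,pos): return np.array(c['R']).T@(np.array(pos)-np.array(c['t']).ravel())
def cloud(c,d,m):
    v,u=np.nonzero(m&(d>0)); z=d[v,u]
    x=cv2.undistortPoints(np.stack([u,v],1).astype(float)[:,None],np.array(c['mtx']),np.array(c['distortion']))[:,0]
    P=np.c_[x*z[:,None],z]; return (P-np.array(c['t']).ravel())@np.array(c['R'])
def onplane(c,u,v,zw):
    x=cv2.undistortPoints(np.array([[[u,v]]],float),np.array(c['mtx']),np.array(c['distortion']))[0,0]
    R=np.array(c['R']);o=-R.T@np.array(c['t']).ravel(); r=R.T@np.array([x[0],x[1],1]); return o+r*(zw-o[2])/r[2]
E
python3 - <<'E'
from h import *
np.set_printoptions(precision=4,suppress=True)
print(get_state())
for n in ['scene','side','wrist']:
    p,d,c=snap(n,n+'0')
    print(n,-np.array(c['R']).T@np.array(c['t']).ravel())
    for k in ['micrometer','ratchet_grip','stave','mark','maple','bowl','glue','spindle','anvil']:
        try:
            for b in boxes_of(k,n)[:3]: print(k,round(b['score'],2),cw(c,b['position']))
        except Exception as e: print(k,e)
E
```

```text
pics
{'time_s': 0.0, 'joints': array([ 16.5033,  20.5911,   0.6335,  -0.0205, -70.1368, -16.5068]), 'qd': array([-0.0623,  0.0614, -0.0227, -0.0833, -0.0041, -0.0587]), 'joint_torque': array([ -0.0008, -58.2727,  29.3058,   6.9975,   0.0069,  -0.0002]), 'tcp_pos': array([ 0.6745, -0.0001,  0.2256]), 'eef_rot': array([179.9041,  -0.0084, -90.0104]), 'contact_force': array([-0.3851, -0.084 , -0.0942]), 'moment': array([-0.019 ,  0.0213,  0.038 ]), 'gripper_width': 0.08774885311248783}
scene [ 1.1078 -0.6198  0.7952]
micrometer 0.88 [0.3452 0.1798 0.0189]
micrometer 0.8 [0.5174 0.431  0.0928]
micrometer 0.7 [0.6651 0.1834 0.0205]
ratchet_grip 0.53 [0.3295 0.183  0.1857]
stave 0.76 [ 0.555  -0.1184  0.0093]
mark 0.95 [ 0.553  -0.1215  0.0129]
maple 0.92 [ 0.521  -0.2483  0.0074]
bowl 0.74 [ 0.7407 -0.0715  0.0342]
glue 0.9 [ 0.717  -0.299   0.0822]
spindle 0.61 [0.3309 0.1769 0.1615]
spindle 0.53 [ 0.3554 -0.0618  0.1609]
anvil 0.97 [ 0.371  -0.0605  0.0328]
anvil 0.73 [0.3423 0.1762 0.0206]
anvil 0.58 [0.5149 0.4359 0.0938]
side [ 0.3044 -0.5886  0.6982]
micrometer 0.92 [0.6327 0.1806 0
[... 271 characters left out ...]
176  0.0085]
maple 0.82 [ 0.5051 -0.245   0.0021]
bowl 0.62 [ 0.7611 -0.0779  0.0265]
bowl 0.29 [ 0.5471 -0.1184  0.0081]
glue 0.7 [ 0.69   -0.3041  0.0811]
spindle 0.74 [0.3236 0.176  0.1578]
spindle 0.7 [ 0.3443 -0.0649  0.1606]
spindle 0.64 [0.6367 0.1791 0.1553]
anvil 0.83 [ 0.3474 -0.0678  0.0196]
anvil 0.77 [0.3316 0.1814 0.0401]
anvil 0.72 [0.6328 0.18   0.03  ]
wrist [ 0.675  -0.0742  0.385 ]
micrometer 0.73 [ 0.3878 -0.0558  0.0252]
micrometer 0.68 [0.488  0.3592 0.0195]
micrometer 0.66 [0.6481 0.1742 0.0179]
stave 0.87 [ 0.5527 -0.1229  0.009 ]
mark 0.7 [ 0.5526 -0.1191  0.0072]
anvil 0.89 [0.6424 0.1724 0.0176]
anvil 0.79 [0.4904 0.3634 0.0181]
anvil 0.79 [ 0.3909 -0.059   0.015 ]
```

View pics/scene0.png

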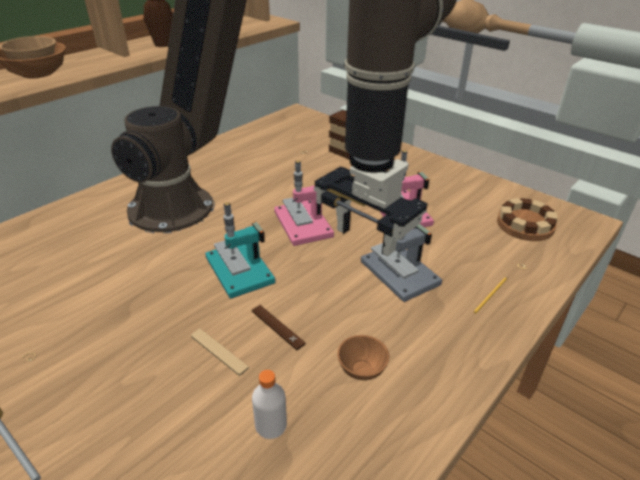

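View pics/side0.png

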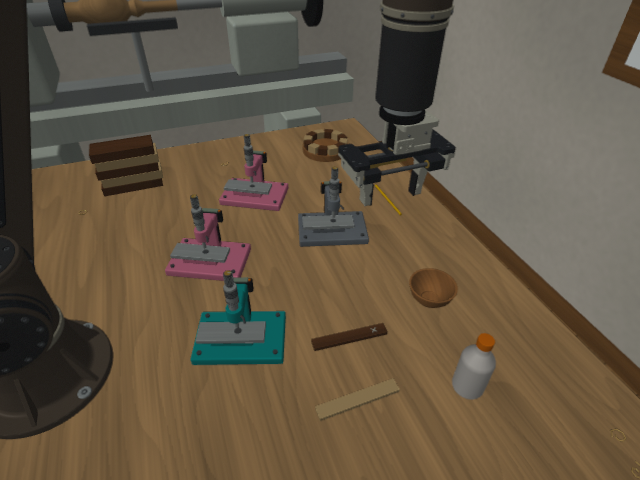

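View pics/wrist0.png

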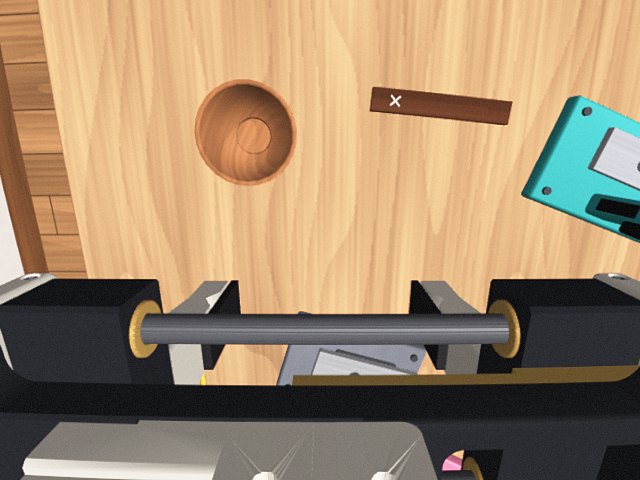

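The grey micrometer is in the scene view at pixel (400,262). The walnut stave is at (278,327), its cross on the right-hand end. In the wrist view the cross is at (395,100). Next I'll work out precise poses.

```bash
cat >> h.py <<'E'
class L(dict): pass
def load(f):
    q=np.load('pics/'+f+'.npz'); return q['p'],q['d'],dict(R=q['R'],t=q['t'],mtx=q['mtx'],distortion=q['dist'])
E
python3 - <<'E'
from h import *
np.set_printoptions(precision=4,suppress=True)
for n in ['scene','side','wrist']:
    p,d,c=snap(n,n+'1')
    hsv=cv2.cvtColor(p,cv2.COLOR_RGB2HSV)
    for o in cut_out('stave',n)[:1]:
        P=cloud(c,d,o['mask']); z=np.median(P[:,2])
        v,u=np.nonzero(o['mask']); (cx,cy),wh,a=cv2.minAreaRect(np.stack([u,v],1).astype(np.float32))
        # project onto plane z=.008
        Q=np.array([onplane(c,a_,b_,.008)[:2] for a_,b_ in zip(u,v)]).astype(np.float32)
        r=cv2.minAreaRect(Q*1000); print(n,'stave',o['score'],z,r, len(u))
    for o in cut_out('mark',n)[:1]:
        v,u=np.nonzero(o['mask']); print('markmask',u.mean(),v.mean(),len(u),onplane(c,u.mean(),v.mean(),.008))
    for o in cut_out('micrometer',n):
        m=o['mask']; s=np.median(hsv[m][:,1]); P=cloud(c,d,m)
        print('mic',o['score'],s,P.mean(0),P.min(0),P.max(0),m.sum())
E
```

```text
scene stave 0.7 0.007703269549356324 ((552.3045654296875, -121.01840209960938), (30.03792953491211, 156.1060028076172), 84.14253997802734) 755
markmask 278.45360824742266 327.4742268041237 679 [ 0.5582 -0.122   0.008 ]
mic 0.93 102.0 [0.5174 0.4405 0.0803] [ 0.2779  0.024  -0.0041] [0.7361 0.7572 0.3922] 778
mic 0.91 101.0 [0.3456 0.1789 0.0465] [ 0.0773 -0.0419 -0.0044] [0.593  0.4465 0.3171] 2519
mic 0.69 149.0 [ 0.3657 -0.0572  0.0506] [ 0.1082 -0.1331 -0.004 ] [0.449  0.1267 0.1968] 3580
mic 0.62 20.0 [0.658  0.1867 0.0408] [ 0.54  -0.011 -0.004] [0.7398 0.34   0.2283] 3119
side stave 0.66 0.00801498753638263 ((548.2858276367188, -120.4433364868164), (30.552330017089844, 148.59107971191406), 85.11544799804688) 895
markmask 348.1182008368201 336.3765690376569 956 [ 0.5463 -0.1214  0.008 ]
mic 0.76 110.0 [0.3302 0.1832 0.05  ] [ 0.2326 -0.0639 -0.003 ] [0.4308 0.4933 0.1969] 3856
mic 0.67 216.5 [ 0.3487 -0.0625  0.0455] [ 0.2518 -0.1311 -0.0024] [0.4468 0.1209 0.1975] 5734
mic 0.63 23.0 [0.6345 0.1853 0.0465] [ 0.5449  0.1208 -0.0029] [0.755  0.4302 0.1958] 2943
mic 0.56 110.0 [0.4933 0.4044 0.0488] [ 0.3948  0.3257 -0.0041] [0.593  0.7316 0.1959] 2460
wrist stave 0.71 0.008788135952640731 ((551.27099609375, -119.54299926757812), (25.92527961730957, 152.3400421142578), 85.56121826171875) 3503
markmask 440.1441873589165 105.53047404063206 3544 [ 0.5518 -0.1197  0.008 ]
mic 0.84 157.0 [ 0.3912 -0.0571  0.0298] [ 0.3042 -0.1304 -0.0011] [0.4489 0.0266 0.1064] 11540
mic 0.73 20.0 [0.6429 0.1747 0.0308] [ 0.5476 -0.0265 -0.0011] [0.7375 0.2198 0.3194] 4272
mic 0.66 93.0 [0.4931 0.3511 0.0237] [0.4701 0.029  0.0025] [0.6282 0.368  0.2981] 229
```

```bash
python3 - <<'E'
from h import *
np.set_printoptions(precision=4,suppress=True)
for n in ['scene1','side1','wrist1']:
    p,d,c=load(n)
    P=cloud(c,d,np.ones(d.shape,bool))
    near=(abs(P[:,0]-.64)<.13)&(abs(P[:,1]-.19)<.13)
    P=P[near]
    for lo,hi in [(.04,.05),(.015,.026),(.085,.12),(.125,.16),(.168,.2)]:
        Q=P[(P[:,2]>lo)&(P[:,2]<hi)]
        if len(Q)>8: print(n,lo,len(Q),np.median(Q,0),Q.min(0),Q.max(0))
        if lo in(.04,.015) and len(Q)>30: print('   rect',cv2.minAreaRect((Q[:,:2]*1000).astype(np.float32)))
for n in ['scene1','side1']:
    p,d,c=load(n)
    u0,v0=(400,225) if n[1]=='c' else (334,205)
    s=cv2.resize(p[v0-75:v0+75,u0-100:u0+100],None,fx=4,fy=4,interpolation=cv2.INTER_CUBIC); cv2.imwrite('pics/crop_'+n+'.png',s[:,:,::-1])
E
```

```text
scene1 0.04 607 [0.6477 0.1859 0.0444] [0.5627 0.1523 0.04  ] [0.6924 0.2406 0.0498]
   rect ((631.06005859375, 206.98326110839844), (84.42025756835938, 127.85499572753906), 76.03953552246094)
scene1 0.015 1398 [0.6814 0.1713 0.0203] [0.546  0.1211 0.015 ] [0.739 0.264 0.026]
   rect ((643.625732421875, 197.22474670410156), (116.84795379638672, 172.7835693359375), 73.81005859375)
scene1 0.085 546 [0.6567 0.2219 0.107 ] [0.6331 0.1599 0.0852] [0.6851 0.2601 0.1194]
side1 0.04 644 [0.6262 0.1894 0.0446] [0.5607 0.1523 0.0402] [0.6881 0.2374 0.0498]
   rect ((628.5394897460938, 201.671875), (71.81383514404297, 124.4615249633789), 73.51361846923828)
side1 0.015 1182 [0.6406 0.1699 0.0207] [0.545  0.1208 0.015 ] [0.7386 0.2768 0.0254]
   rect ((640.6832275390625, 198.0874481201172), (119.60128784179688, 169.65106201171875), 72.88365936279297)
side1 0.085 323 [0.6363 0.1896 0.1063] [0.6228 0.1573 0.0853] [0.6809 0.263  0.1197]
side1 0.125 126 [0.6328 0.1799 0.1432] [0.6256 0.1744 0.125 ] [0.647  0.1922 0.1595]
side1 0.168 83 [0.6355 0.1833 0.1838] [0.6293 0.1779 0.1694] [0.6445 0.1949 0.1958]
wrist1 0.04 1402 [0.6488 0.174  0.0451] [0.5624 0.1517 0.04  ] [0.6893 0.1874 0.0475]
   rect ((625.799560546875, 184.5718994140625), (33.16785430908203, 122.9669189453125), 73.60648345947266)
wrist1 0.015 2589 [0.6398 0.1741 0.0212] [0.5462 0.1584 0.0151] [0.7375 0.2196 0.026 ]
   rect ((643.3150634765625, 180.49728393554688), (195.6255645751953, 58.44658660888672), 6.13486385345459)
```

View pics/crop_side1.png

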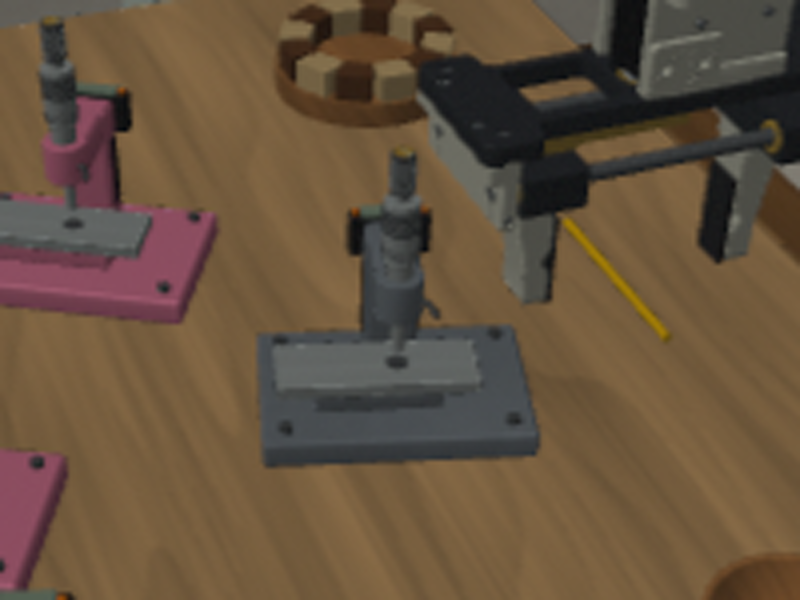

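Request:
apply_moves --commands '[{"grip": 0, "slide": [0, 0, -0.05], "roll": 0}, {"grip": 0, "slide": [-0.06, 0.01, -0.06], "roll": 0}, {"grip": 0, "slide": [-0.12, 0.02, -0.06], "roll": 0}, {"grip": 0, "slide": [-0.18, 0.03, -0.06], "roll": 0}, {"grip": 0, "slide": [-0.24, 0.03, -0.06], "roll": 0}]'

```text
time_s: 2.72
tcp_pos: [0.6443, 0.2418, 0.2874]
eef_rot: [-179.9, 0.0, -90.0]
contact_force: [0.7, -0.2, -0.0]
gripper_width: 0.0875
```

Request:
apply_moves --commands '[{"grip": 0, "slide": [-0.05, 0, 0], "roll": 0}, {"grip": 0, "slide": [-0.05, 0, 0], "roll": 0}, {"grip": 0, "slide": [-0.05, 0, 0], "roll": 0}]'

```text
time_s: 3.1
tcp_pos: [0.6448, 0.2901, 0.2863]
eef_rot: [180.0, -0.0, -90.0]
contact_force: [-0.1, -0.8, -0.6]
gripper_width: 0.0875
```

```bash
python3 - <<'E'
from h import *
np.set_printoptions(precision=4,suppress=True)
s=get_state();print(s['tcp_pos'],s['eef_rot'],s['time_s'],s['joints'])
p,d,c=snap('wrist','w2'); print(c['R'],-c['R'].T@c['t'])
p,d,c=snap('side','s2')
p,d,c=snap('scene','sc2')
E
```

```text
[0.6448 0.2901 0.2863] [179.9808  -0.0229 -89.9636] 3.1 [ 39.9623  22.1004  10.6699   0.0053 -78.599  -39.9269]
[[-1.     -0.0006  0.0015]
 [-0.0001  0.9623  0.2718]
 [-0.0016  0.2718 -0.9623]] [0.645  0.216  0.4448]
```

View pics/w2.png

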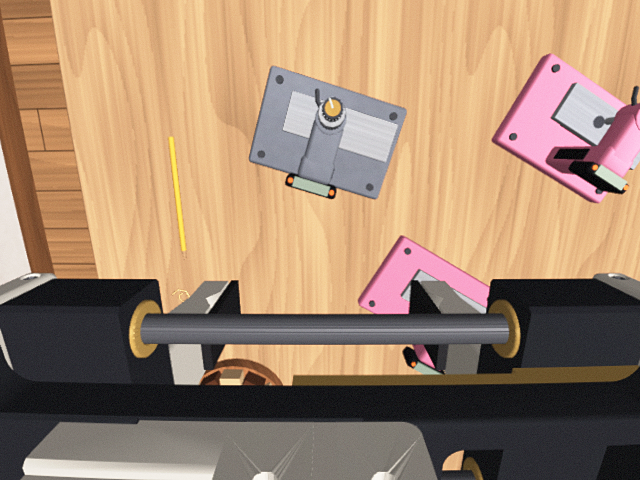

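The wrist view shows the grey micrometer from above: ratchet top at (333,106), base corners near (275,67), (405,108), (378,198) and (250,160).

```bash
python3 - <<'E'
from h import *
np.set_printoptions(precision=4,suppress=True)
p,d,c=load('w2')
s=cv2.resize(p[50:210,225:425],None,fx=4,fy=4,interpolation=cv2.INTER_CUBIC)[:,:,::-1]; cv2.imwrite('pics/w2c.png',s[:600])
P=cloud(c,d,np.ones(d.shape,bool)); P=P[(abs(P[:,0]-.64)<.14)&(abs(P[:,1]-.19)<.1)]
for lo,hi in [(.042,.048),(.017,.025),(.187,.2)]:
    Q=P[(P[:,2]>lo)&(P[:,2]<hi)]; print(lo,len(Q),Q.mean(0),cv2.minAreaRect((Q[:,:2]*1000).astype(np.float32)), np.median(Q[:,2]))
Q=P[P[:,2]>.187]; print(Q.min(0),Q.max(0))
# side: axis fit by cylinder, ratchet and thimble
from scipy.optimize import least_squares
for n in ['s2','sc2']:
    p,d,c=load(n); P=cloud(c,d,np.ones(d.shape,bool)); P=P[(abs(P[:,0]-.64)<.025)&(abs(P[:,1]-.19)<.03)]
    for lo,hi,r in [(.172,.19,.0075),(.128,.158,.011)]:
        Q=P[(P[:,2]>lo)&(P[:,2]<hi)]
        if len(Q)<10: continue
        f=least_squares(lambda a:np.hypot(Q[:,0]-a[0],Q[:,1]-a[1])-r,[.64,.19],loss='soft_l1',f_scale=.001); print(n,len(Q),f.x)
    print('top',np.sort(P[:,2])[-8:])
E
```

```text
0.042 3210 [0.6231 0.1919 0.0454] ((627.018798828125, 190.99261474609375), (44.70340347290039, 125.0115737915039), 73.0435791015625) 0.04536055181177308
0.017 7574 [0.6511 0.1961 0.0212] ((642.119873046875, 198.75555419921875), (115.20418548583984, 170.1588592529297), 73.47151947021484) 0.021190056262746084
0.187 406 [0.6388 0.1878 0.1942] ((638.6922607421875, 187.77734375), (15.025527954101562, 15.19385814666748), 0.13876596093177795) 0.19440932120593152
[0.5567 0.1802 0.1871] [0.7335 0.29   0.4064]
s2 48 [0.6378 0.1884]
s2 109 [0.6379 0.1883]
top [0.1946 0.1947 0.1947 0.1953 0.1953 0.1955 0.1956 0.1966]
sc2 51 [0.6393 0.1883]
sc2 116 [0.6389 0.1882]
top [0.1946 0.1947 0.1948 0.1949 0.1952 0.1959 0.1959 0.196 ]
```

View pics/w2c.png

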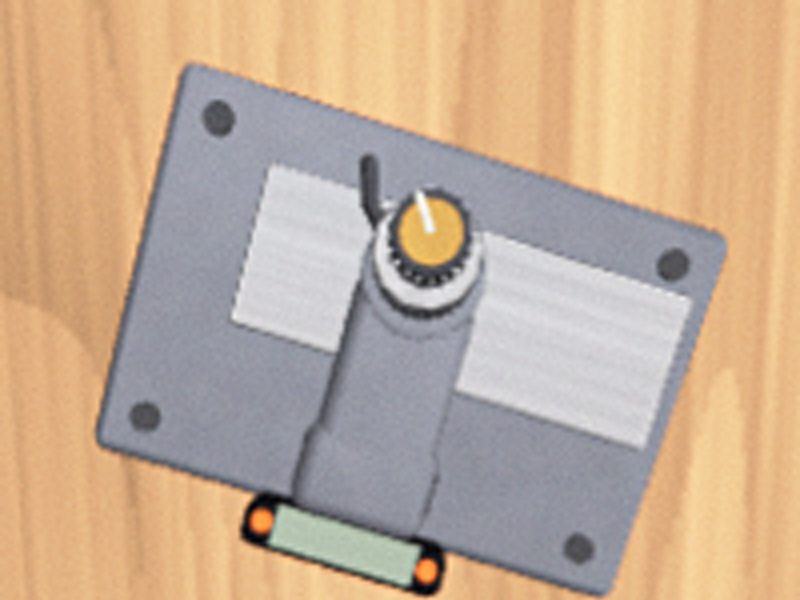

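Request:
apply_moves --commands '[{"grip": 0, "slide": [0.06, 0, 0], "roll": 0}, {"grip": 0, "slide": [0.12, 0, 0], "roll": 0}, {"grip": 0, "slide": [0.18, 0.02, 0], "roll": 0}, {"grip": 0, "slide": [0.24, 0.035, 0.01], "roll": 0}, {"grip": 0, "slide": [0.29, 0.05, 0.03], "roll": 0}]'

```text
time_s: 3.88
tcp_pos: [0.5945, -0.0032, 0.2578]
eef_rot: [-179.8, 0.0, -90.1]
contact_force: [1.1, 0.9, -0.3]
gripper_width: 0.088
```

Request:
apply_moves --commands '[{"grip": 0, "slide": [0.01, 0.025, 0.05], "roll": 0}, {"grip": 0, "slide": [0.01, 0.025, 0.05], "roll": 0}, {"grip": 0, "slide": [0.01, 0.025, 0.05], "roll": 0}]'

```text
time_s: 4.25
tcp_pos: [0.5707, -0.0107, 0.2078]
eef_rot: [-179.9, -0.0, -90.0]
contact_force: [0.4, 0.5, 1.0]
gripper_width: 0.0876
```

```bash
python3 - <<'E'
from h import *
np.set_printoptions(precision=4,suppress=True)
s=get_state();print(s['tcp_pos'],s['eef_rot'],s['time_s'],s['joints'])
p,d,c=snap('wrist','w3'); print(-c['R'].T@c['t'])
hsv=cv2.cvtColor(p,cv2.COLOR_RGB2HSV)
o=cut_out('stave','wrist')[0]['mask']
P=cloud(c,d,o); print('z',np.median(P[:,2]))
P0=cloud(c,d,np.ones(d.shape,bool)); print('bench z',np.median(P0[abs(P0[:,2])<.004][:,2]))
zt=.008
v,u=np.nonzero(o);Q=np.array([onplane(c,a,b,zt)[:2] for a,b in zip(u,v)]).astype(np.float32)
print(cv2.minAreaRect(Q*1000))
w=o&(hsv[:,:,1]<90)&(hsv[:,:,2]>140); v,u=np.nonzero(w); print(u.mean(),v.mean(),len(u),onplane(c,u.mean(),v.mean(),zt))
E
```

```text
[ 0.5707 -0.0107  0.2078] [-179.8917   -0.0087  -90.0475] 4.25 [ 18.5864  11.4891 -14.4343   0.0477 -63.9767 -18.6547]
[ 0.5704 -0.0849  0.3662]
z 0.008674673884338237
bench z 0.000245959848127266
((550.6690673828125, -119.74424743652344), (26.651351928710938, 150.42648315429688), 84.85684204101562)
294.47945205479454 108.94520547945206 73 [ 0.6005 -0.1243  0.008 ]
```

View pics/w3.png

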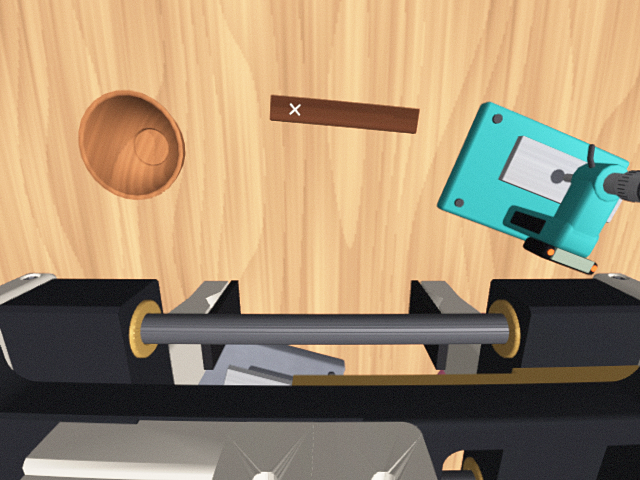

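Request:
apply_moves --commands '[{"grip": 0, "slide": [0.04, 0.02, 0], "roll": 10}, {"grip": 0, "slide": [0.08, 0.04, 0], "roll": 20}, {"grip": 0, "slide": [0.105, 0.065, 0], "roll": 30}, {"grip": 0, "slide": [0.105, 0.065, 0], "roll": 40}, {"grip": 0, "slide": [0.105, 0.065, 0], "roll": 50}]'

```text
time_s: 4.97
tcp_pos: [0.5061, -0.1151, 0.208]
eef_rot: [-179.9, 0.1, -140.3]
contact_force: [-0.2, 0.6, -0.2]
gripper_width: 0.0877
```

Request:
apply_moves --commands '[{"grip": 0.3, "slide": [0, 0, 0.05], "roll": 10}, {"grip": 0.4, "slide": [0, 0, 0.09], "roll": 20}, {"grip": 0.4, "slide": [0, 0, 0.12], "roll": 30}, {"grip": 0.4, "slide": [0, 0, 0.13], "roll": 40}, {"grip": 0.4, "slide": [0, 0, 0.13], "roll": 45}]'

```text
time_s: 5.6
tcp_pos: [0.506, -0.1146, 0.0763]
eef_rot: [-180.0, -0.0, 174.8]
contact_force: [-0.2, 1.1, -0.3]
gripper_width: 0.0528
```

```bash
python3 - <<'E'
from h import *
np.set_printoptions(precision=4,suppress=True)
s=get_state();print(s['tcp_pos'],s['eef_rot'],s['time_s'],s['joints'],s['gripper_width'])
p,d,c=snap('wrist','w4');snap('side','s4')
E
```

```text
[ 0.506  -0.1146  0.0763] [-179.992    -0.0037  174.8035] 5.6 [   8.941    14.7127  -30.0316    0.0097  -45.2612 -104.1443] 0.05280957189656446
```

View pics/w4.png

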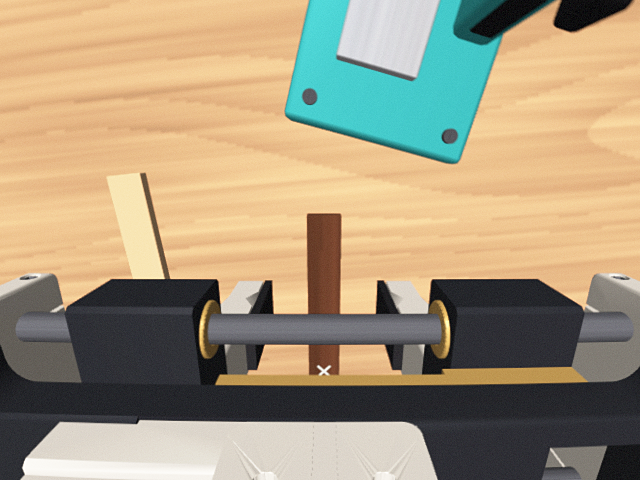

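View pics/s4.png

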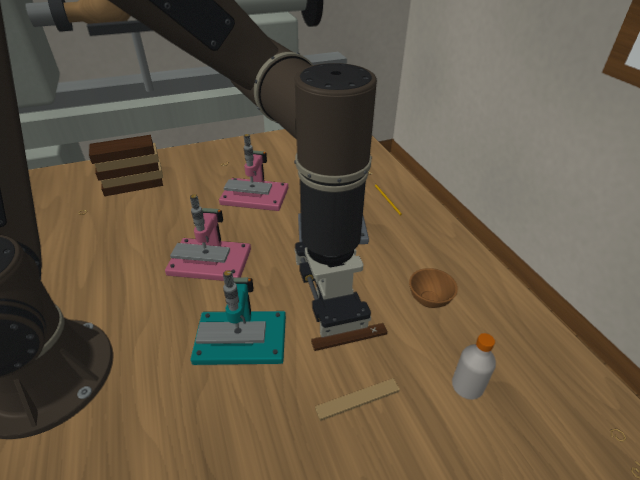

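Request:
apply_moves --commands '[{"grip": 0.4, "slide": [0, 0, 0.04], "roll": 0}, {"grip": 0.4, "slide": [0, 0, 0.065], "roll": 0}, {"grip": 0.4, "slide": [0, 0, 0.0735], "roll": 0}, {"grip": 0.4, "slide": [0, 0, 0.0735], "roll": 0}, {"grip": 0.6, "slide": [0, 0, 0.0735], "roll": 0}]' --grip_force 20

```text
time_s: 6.32
tcp_pos: [0.506, -0.1149, 0.0042]
eef_rot: [180.0, 0.1, 175.0]
contact_force: [0.5, -0.2, 0.3]
gripper_width: 0.0473
```

Request:
apply_moves --commands '[{"grip": 0.9, "slide": [0, 0, 0], "roll": 0}, {"grip": 0.9, "slide": [0, 0, 0], "roll": 0}, {"grip": 0.9, "slide": [0, 0, 0], "roll": 0}, {"grip": 0.9, "slide": [0, 0, 0], "roll": 0}]'

```text
time_s: 6.82
tcp_pos: [0.5052, -0.115, 0.0035]
eef_rot: [180.0, 0.0, 175.0]
contact_force: [-1.1, 0.2, 6.5]
gripper_width: 0.0235
```

Request:
apply_moves --commands '[{"grip": 0.9, "slide": [0, 0, -0.02], "roll": 0}, {"grip": 0.9, "slide": [0, 0, -0.05], "roll": 0}, {"grip": 0.9, "slide": [0, 0.02, -0.1], "roll": 0}, {"grip": 0.9, "slide": [0, 0.06, -0.12], "roll": 5}, {"grip": 0.9, "slide": [0, 0.1, -0.12], "roll": 11.6}]'

```text
time_s: 7.45
tcp_pos: [0.5148, -0.0142, 0.1252]
eef_rot: [179.9, 0.2, 163.2]
contact_force: [0.7, -0.2, 0.3]
gripper_width: 0.0238
```

```bash
python3 - <<'E'
from h import *
np.set_printoptions(precision=4,suppress=True)
s=get_state();print(s['tcp_pos'],s['eef_rot'],s['time_s'],s['joints'],s['gripper_width'],s['contact_force'])
for n,f in [('side','s5'),('scene','sc5')]:
    p,d,c=snap(n,f)
    o=cut_out('stave',n)
    if o:
        m=cv2.erode(o[0]['mask'].astype(np.uint8),np.ones((3,3)))>0; P=cloud(c,d,m)
        P=P[abs(P[:,2]-.128)<.03]; 
        A=np.c_[P[:,:2]-[.5,-.01],np.ones(len(P))]; k=np.linalg.lstsq(A,P[:,2],rcond=None)[0]; print(n,o[0]['score'],len(P),P.mean(0),k, P.min(0),P.max(0))
E
```

```text
[ 0.5148 -0.0142  0.1252] [179.8685   0.1936 163.1658] 7.45 [  20.2905   10.7362  -27.4663    0.0153  -51.5638 -127.1339] 0.023801450250311027 [ 0.705  -0.1712  0.2521]
side 0.89 271 [ 0.5971 -0.044   0.1293] [0.016  0.0628 0.1299] [ 0.5646 -0.0597  0.1243] [ 0.6283 -0.0261  0.1329]
scene 0.7 429 [ 0.5733 -0.0325  0.1281] [-0.0096 -0.0148  0.1284] [ 0.4978 -0.0593  0.1233] [0.6318 0.0004 0.1313]
```

View pics/s5.png

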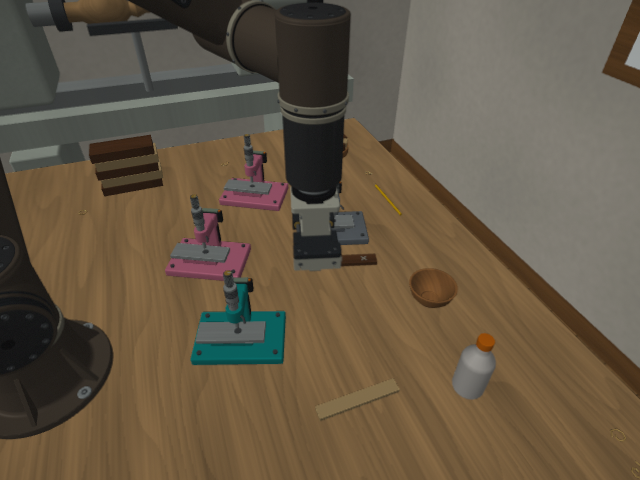

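View pics/sc5.png

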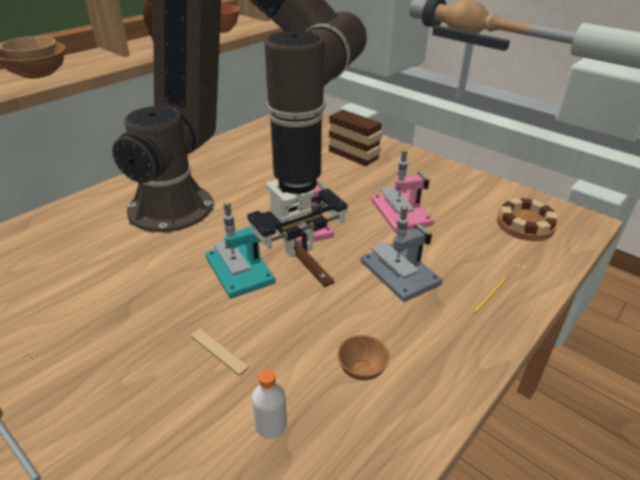

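Request:
apply_moves --commands '[{"grip": 0.9, "slide": [0.01, 0.05, 0], "roll": 0}, {"grip": 0.9, "slide": [0.02, 0.1, 0], "roll": 0}, {"grip": 0.9, "slide": [0.034, 0.15, 0], "roll": 0}, {"grip": 0.9, "slide": [0.0346, 0.17, 0], "roll": 0}, {"grip": 0.9, "slide": [0.0346, 0.17, 0], "roll": 0}]'

```text
time_s: 8.28
tcp_pos: [0.5292, 0.1577, 0.1225]
eef_rot: [-180.0, -0.0, 163.5]
contact_force: [-0.2, -0.4, -0.2]
gripper_width: 0.0238
```

Request:
apply_moves --commands '[{"grip": 0.9, "slide": [0, 0, 0.03], "roll": 0}, {"grip": 0.9, "slide": [0, 0, 0.06], "roll": 0}, {"grip": 0.9, "slide": [0, 0, 0.073], "roll": 0}, {"grip": 0.9, "slide": [0, 0, 0.073], "roll": 0}]'

```text
time_s: 8.78
tcp_pos: [0.5288, 0.1561, 0.0495]
eef_rot: [-179.9, -0.1, 163.3]
contact_force: [1.1, 0.2, -0.6]
gripper_width: 0.0237
```

```bash
python3 - <<'E'
from h import *
np.set_printoptions(precision=4,suppress=True)
s=get_state();print(s['tcp_pos'],s['eef_rot'],s['time_s'],s['joints'],s['gripper_width'],s['contact_force'])
for n,f in [('side','s6'),('scene','sc6')]:
    p,d,c=snap(n,f)
    o=cut_out('stave',n)
    if o:
        m=cv2.erode(o[0]['mask'].astype(np.uint8),np.ones((3,3)))>0; P=cloud(c,d,m)
        P=P[abs(P[:,2]-.055)<.015]
        if len(P)<10: continue
        m0=P.mean(0);A=np.c_[P[:,:2]-m0[:2],np.ones(len(P))]; k=np.linalg.lstsq(A,P[:,2],rcond=None)[0]; print(n,o[0]['score'],len(P),m0,k, P.min(0),P.max(0))
    hsv=cv2.cvtColor(p,cv2.COLOR_RGB2HSV)
    if o:
        m=cv2.dilate(o[0]['mask'].astype(np.uint8),np.ones((3,3)))>0
        ys,xs=np.nonzero(m); x0,y0=int(xs.mean())-80,int(ys.mean())-70
        cv2.imwrite('pics/'+f+'c.png',cv2.resize(p[y0:y0+120,x0:x0+160],None,fx=5,fy=5,interpolation=cv2.INTER_CUBIC)[:,:,::-1]); print(x0,y0)
E
```

```text
[0.5288 0.1561 0.0495] [-179.9022   -0.0673  163.3486] 8.775 [  36.8103   19.4962  -27.386     0.0061  -43.2365 -143.4661] 0.023682718845272562 [ 1.0513  0.2242 -0.5831]
side 0.62 155 [0.6013 0.1288 0.0536] [0.0145 0.0301 0.0536] [0.568  0.1128 0.0496] [0.6375 0.1463 0.0563]
248 165
```

View pics/s6c.png

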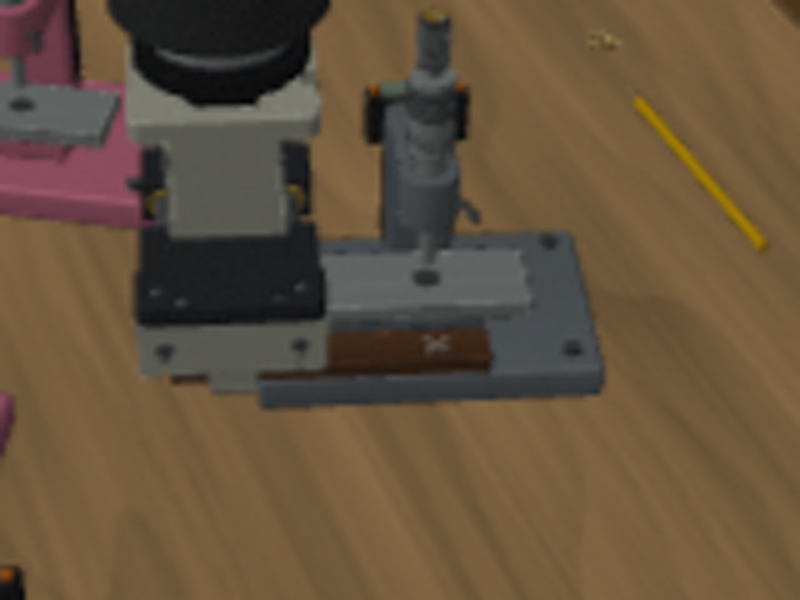

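```bash
python3 - <<'E'
from h import *
np.set_printoptions(precision=4,suppress=True)
p,d,c=load('s6')
roi=p[225:242,325:347].astype(int); sat=roi.max(2)-roi.min(2); 
v,u=np.nonzero((sat<45)&(roi.min(2)>95)); print(len(u),u.mean()+325,v.mean()+225)
m=onplane(c,u.mean()+325,v.mean()+225,.055); print(m, onplane(c,335.2,233.6,.055))
a=np.radians(-16.6); ex=np.array([np.cos(a),np.sin(a)]);ey=np.array([-ex[1],ex[0]])
for q in (m,onplane(c,335.2,233.6,.055)):
  dd=q[:2]-[.6388,.1878]; print('rel to spindle',dd@ex,dd@ey)
# projection of world points to compare the spindle foot
for z in (.0454,.0564): print(cv2.projectPoints(np.array([[.6388,.1878,z]]),cv2.Rodrigues(np.array(c['R']))[0],np.array(c['t']),np.array(c['mtx']),np.array(c['distortion']))[0].ravel())
print(248+427/5,165+277/5)
s=get_state()['tcp_pos'][:2]-np.array([.6388,.1878]); print(s@ex,s@ey)
E
```

```text
18 335.94444444444446 225.0
[0.6332 0.1555 0.055 ] [0.6193 0.1262 0.055 ]
rel to spindle 0.003913258392224069 -0.032570966806679695
rel to spindle -0.0010892360951270262 -0.0646191362445471
[332.9005 219.9162]
[333.0229 216.3547]
333.4 220.4
-0.09579922231409209 -0.06003369407073658
```

```bash
python3 - <<'E'
from h import *
np.set_printoptions(precision=4,suppress=True)
a=np.radians(-16.6); ex=np.array([np.cos(a),np.sin(a)]);ey=np.array([-ex[1],ex[0]])
for f in ['s6','sc6']:
    p,d,c=load(f)
    P=cloud(c,d,np.ones(d.shape,bool)); hs=cv2.cvtColor(p,cv2.COLOR_RGB2HSV)
    vv,uu=np.nonzero(d>0)
    rel=P[:,:2]-[.6388,.1878]; X=rel@ex;Y=rel@ey
    b=p[vv,uu].astype(int)
    sel=(X>-.075)&(X<.04)&(Y<-.03)&(Y>-.1)&(P[:,2]>.0515)&(P[:,2]<.062)
    print(f,sel.sum(),np.percentile(X[sel],[1,50,99]),np.percentile(Y[sel],[1,5,50,95,99]),np.median(P[sel,2]))
    for x0 in np.arange(-.06,.03,.015):
        s=sel&(X>=x0)&(X<x0+.015)
        if s.sum()>5: print('  x',x0,s.sum(),np.percentile(Y[s],[5,50,95]))
    br=b.min(1); s=sel&(br>90); print('  mark?',s.sum(),X[s].mean(),Y[s].mean())
E
```

```text
s6 232 [-0.0535 -0.0167  0.0219] [-0.0761 -0.0749 -0.0641 -0.0515 -0.0495] 0.05385324783681926
  x -0.06 29 [-0.0748 -0.0641 -0.0501]
  x -0.045 45 [-0.0744 -0.0629 -0.0497]
  x -0.03 46 [-0.0738 -0.0641 -0.0518]
  x -0.015 42 [-0.0741 -0.0645 -0.0537]
  x 0.0 45 [-0.0755 -0.0659 -0.0529]
  x 0.015 24 [-0.075  -0.062  -0.0519]
  mark? 0 nan nan
sc6 319 [-0.0733 -0.0197  0.0256] [-0.0751 -0.0731 -0.0628 -0.0507 -0.0491] 0.05493985164097872
  x -0.06 44 [-0.0731 -0.0624 -0.0512]
  x -0.045 41 [-0.073  -0.0628 -0.0499]
  x -0.03 47 [-0.0729 -0.0615 -0.0508]
  x -0.015 51 [-0.0731 -0.0632 -0.0511]
  x 0.0 48 [-0.073  -0.0637 -0.0505]
  x 0.015 43 [-0.0733 -0.0628 -0.0526]
  mark? 7 -0.0008871113055619244 -0.060014599834904814<stdin>:15: RuntimeWarning: Mean of empty slice.
  ret = ret.dtype.type(ret / rcount)
```

Request:
apply_moves --commands '[{"grip": 0.9, "slide": [-0.0005, 0.015, 0], "roll": 0}, {"grip": 0.9, "slide": [-0.0005, 0.03, 0], "roll": 0}, {"grip": 0.9, "slide": [-0.0005, 0.045, 0], "roll": 0}, {"grip": 0.9, "slide": [-0.0005, 0.061, 0], "roll": 0}, {"grip": 0.9, "slide": [-0.0005, 0.061, 0], "roll": 0}]'

```text
time_s: 9.6
tcp_pos: [0.5474, 0.2173, 0.0498]
eef_rot: [180.0, 0.0, 163.5]
contact_force: [-0.1, -0.5, -0.1]
gripper_width: 0.0235
```

```bash
cat > chk.py <<'E'
from h import *
import sys
np.set_printoptions(precision=4,suppress=True)
k=sys.argv[1]
a=np.radians(-16.6); ex=np.array([np.cos(a),np.sin(a)]);ey=np.array([-ex[1],ex[0]])
s=get_state(); q=s['tcp_pos'][:2]-[.6388,.1878]; print('tcp rel',q@ex,q@ey,s['tcp_pos'],s['eef_rot'],s['contact_force'],s['gripper_width'],s['time_s'])
for n,f in [('side','s'+k),('scene','sc'+k)]:
    p,d,c=snap(n,f)
    P=cloud(c,d,np.ones(d.shape,bool)); vv,uu=np.nonzero(d>0)
    rel=P[:,:2]-[.6388,.1878]; X=rel@ex;Y=rel@ey
    sel=(X>-.13)&(X<.05)&(abs(Y)<.03)&(P[:,2]>.0505)&(P[:,2]<.056)
    b=p[vv,uu].astype(int); sel&=(b[:,0]-b[:,2]>15)
    if sel.sum()>20: print(f,sel.sum(),np.percentile(X[sel],[1,50,99]),np.percentile(Y[sel],[1,5,50,95,99]),np.median(P[sel,2]))
    for x0 in np.arange(-.12,.03,.03):
        s_=sel&(X>=x0)&(X<x0+.03)
        if s_.sum()>5: print('  x',round(x0,3),s_.sum(),np.percentile(Y[s_],[5,50,95]),np.median(P[s_,2]))
    u0,v0=(333,205) if n=='side' else (402,250)
    cv2.imwrite('pics/'+f+'c.png',cv2.resize(p[v0-60:v0+60,u0-80:u0+80],None,fx=5,fy=5,interpolation=cv2.INTER_CUBIC)[:,:,::-1])
E
python3 chk.py 7
```

```text
tcp rel -0.09597725645400848 0.002120997402791859 [0.5474 0.2173 0.0498] [179.9969   0.0091 163.4765] [-0.1157 -0.4731 -0.0996] 0.023526249977266815 9.6
s7 220 [-0.1218 -0.0245  0.0212] [-0.0127 -0.0114 -0.0051  0.0118  0.0134] 0.053886416862634186
  x -0.12 11 [-0.019  -0.0103 -0.0078] 0.05331814529328866
  x -0.09 22 [-0.0127 -0.0089 -0.0068] 0.05342912759880565
  x -0.06 59 [-0.0107 -0.0025  0.0111] 0.05419904797558966
  x -0.03 71 [-0.0116 -0.003   0.0121] 0.05418902165802375
  x 0.0 54 [-0.0105 -0.0008  0.0123] 0.053682435267710854
sc7 338 [-0.1073 -0.0389  0.0252] [-0.026  -0.0127 -0.0003  0.0126  0.0201] 0.05363718059989611
  x -0.12 33 [-0.0265  0.0058  0.0128] 0.05405906632040293
  x -0.09 85 [-0.0162  0.0005  0.0169] 0.05352904287988074
  x -0.06 78 [-0.0117 -0.0014  0.0113] 0.05374184740710633
  x -0.03 64 [-0.0114 -0.0023  0.0097] 0.05342486429052305
  x 0.0 78 [-0.0115 -0.0003  0.0107] 0.05366503087964017
```

View pics/s7c.png

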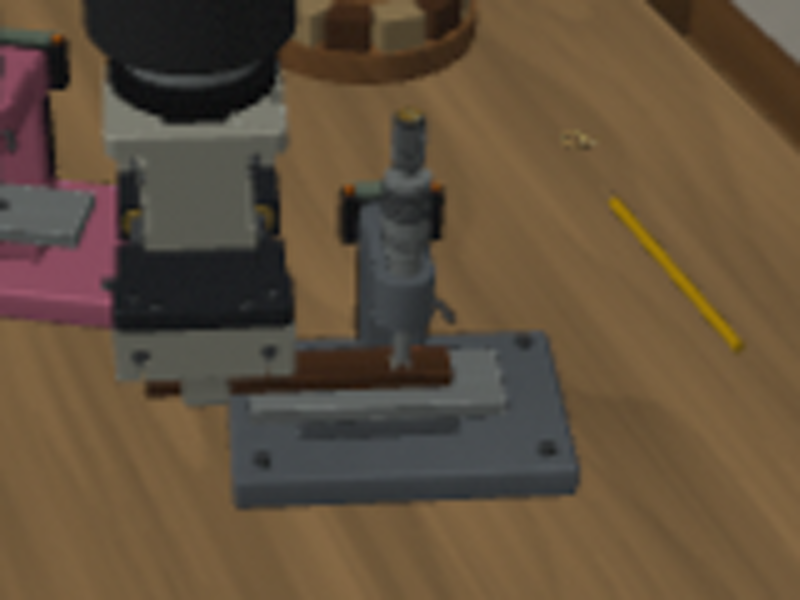

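View pics/sc7c.png

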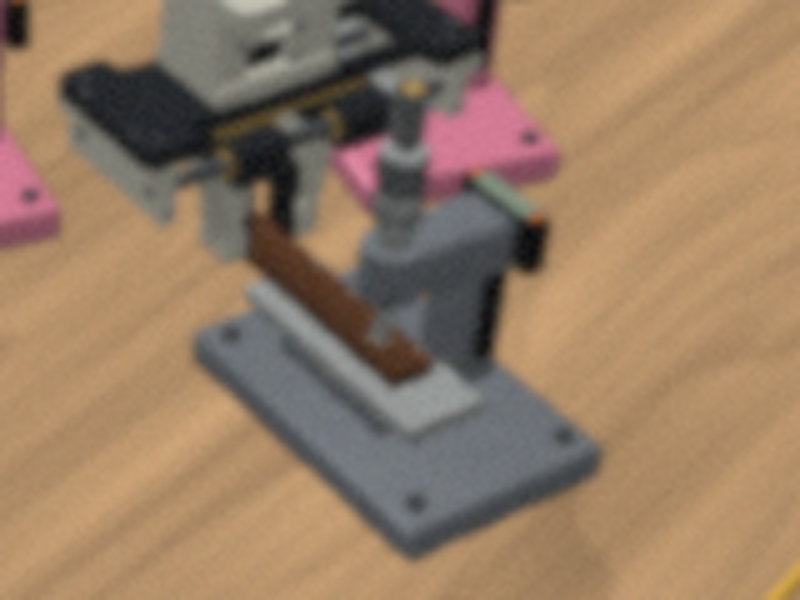

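Request:
apply_moves --commands '[{"grip": 0.9, "slide": [0, 0, 0.0006], "roll": 0}, {"grip": 0.9, "slide": [0, 0, 0.0012], "roll": 0}, {"grip": 0.9, "slide": [0, 0, 0.0012], "roll": 0}]'

```text
time_s: 10.07
tcp_pos: [0.5469, 0.2154, 0.0489]
eef_rot: [-180.0, -0.0, 163.4]
contact_force: [0.3, -0.1, -0.6]
gripper_width: 0.0237
```

Request:
apply_moves --commands '[{"grip": 0.9, "slide": [0, 0, 0.0004], "roll": 0}, {"grip": 0.9, "slide": [0, 0, 0.0004], "roll": 0}]'

```text
time_s: 10.32
tcp_pos: [0.547, 0.2156, 0.0485]
eef_rot: [-180.0, 0.0, 163.4]
contact_force: [0.3, -0.5, 1.0]
gripper_width: 0.0238
```

Request:
apply_moves --commands '[{"grip": 0.66, "slide": [0, 0, 0], "roll": 0}, {"grip": 0.6, "slide": [0, 0, 0], "roll": 0}, {"grip": 0.6, "slide": [0, 0, 0], "roll": 0}, {"grip": 0.6, "slide": [0, 0, 0], "roll": 0}]'

```text
time_s: 10.82
tcp_pos: [0.547, 0.2157, 0.0485]
eef_rot: [-180.0, -0.0, 163.4]
contact_force: [-0.2, -0.4, -0.0]
gripper_width: 0.0352
```

Request:
apply_moves --commands '[{"grip": 0.6, "slide": [0, 0, -0.02], "roll": 0}, {"grip": 0.6, "slide": [0, 0, -0.06], "roll": 0}, {"grip": 0.6, "slide": [0, 0, -0.12], "roll": 0}, {"grip": 0.6, "slide": [0, 0, -0.18], "roll": 0}, {"grip": 0.6, "slide": [0, 0, -0.18], "roll": 0}]'

```text
time_s: 11.45
tcp_pos: [0.5494, 0.2171, 0.2344]
eef_rot: [179.6, 0.4, 163.4]
contact_force: [0.3, 0.4, -1.4]
gripper_width: 0.0348
```

```bash
python3 chk.py 8
```

```text
tcp rel -0.09404027663588274 0.0025170468263251105 [0.5494 0.2171 0.2344] [179.5703   0.3729 163.4332] [ 0.3318  0.3628 -1.3843] 0.034772702489652176 11.45
s8 392 [-0.1246 -0.0544  0.0215] [-0.0141 -0.0128 -0.0023  0.0104  0.0123] 0.053000629616982604
  x -0.12 88 [-0.0129 -0.0016  0.0093] 0.05340425683646256
  x -0.09 79 [-0.012  -0.0017  0.011 ] 0.05294444100653749
  x -0.06 79 [-0.0128 -0.0022  0.0096] 0.05282092255512554
  x -0.03 77 [-0.0125 -0.0021  0.011 ] 0.05296498001770611
  x 0.0 55 [-0.013  -0.0048  0.0098] 0.05322355533734651
sc8 374 [-0.1219 -0.048   0.0249] [-0.0135 -0.0123 -0.0021  0.0101  0.0118] 0.052950242826538235
  x -0.12 75 [-0.0124 -0.0021  0.0103] 0.052671001707499415
  x -0.09 75 [-0.0118 -0.001   0.0102] 0.05285981220616721
  x -0.06 76 [-0.0124 -0.0017  0.0106] 0.053146804348386534
  x -0.03 64 [-0.012  -0.0036  0.0079] 0.05302772485205122
  x 0.0 72 [-0.0122 -0.0021  0.0094] 0.05306375936677627
```

View pics/s8c.png

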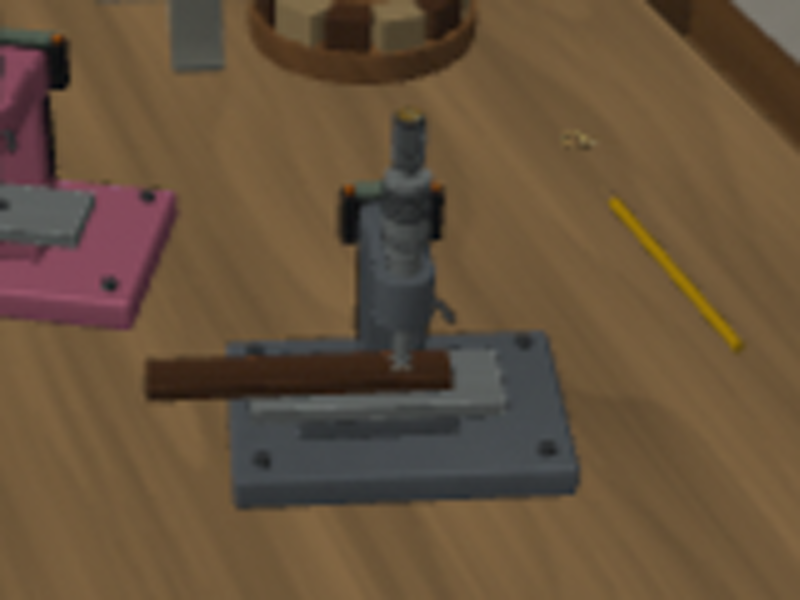

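View pics/sc8c.png

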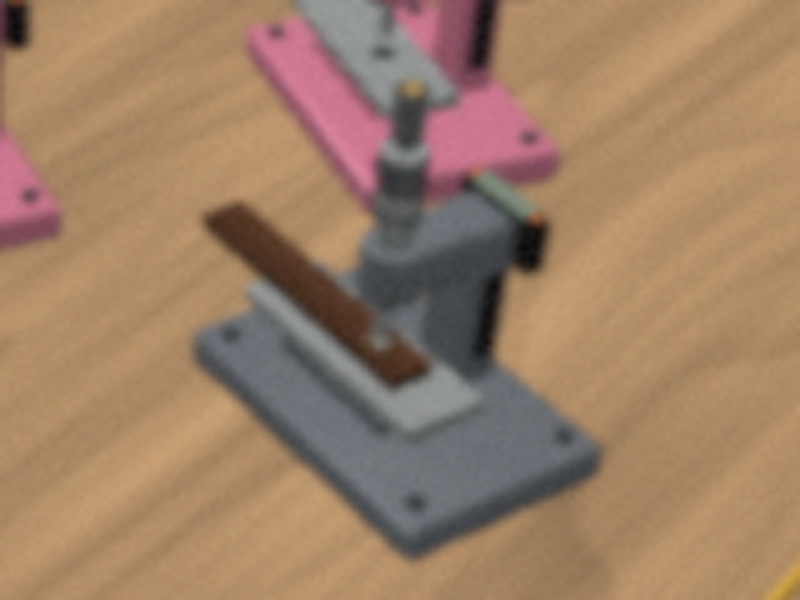

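Request:
apply_moves --commands '[{"grip": 0.6, "slide": [-0.04, 0, 0], "roll": -10.6}, {"grip": 0.6, "slide": [-0.08, 0, 0], "roll": -21.2}, {"grip": 0.6, "slide": [-0.096, -0.0005, 0], "roll": -31.8}, {"grip": 0.6, "slide": [-0.096, -0.0005, 0], "roll": -42.4}, {"grip": 0.6, "slide": [-0.096, -0.0005, 0], "roll": -53}]'

```text
time_s: 12.18
tcp_pos: [0.6383, 0.1872, 0.226]
eef_rot: [180.0, -0.2, -143.3]
contact_force: [-0.2, -0.3, 0.1]
gripper_width: 0.0348
```

Request:
apply_moves --commands '[{"grip": 0.6, "slide": [0, 0, 0], "roll": -10.6}, {"grip": 0.6, "slide": [0, 0, 0], "roll": -21.2}, {"grip": 0.6, "slide": [0, 0, 0], "roll": -31.8}, {"grip": 0.6, "slide": [0, 0, 0], "roll": -42.4}, {"grip": 0.6, "slide": [0, 0, 0], "roll": -53}]'

```text
time_s: 12.8
tcp_pos: [0.6381, 0.1875, 0.2263]
eef_rot: [179.8, -0.1, -90.3]
contact_force: [1.0, -0.6, 0.3]
gripper_width: 0.0349
```

Request:
apply_moves --commands '[{"grip": 0.6, "slide": [0, 0, 0], "roll": -10.6}, {"grip": 0.6, "slide": [0, 0, 0], "roll": -21.2}, {"grip": 0.6, "slide": [0, 0, 0], "roll": -31.8}, {"grip": 0.6, "slide": [0, 0, 0], "roll": -42.4}, {"grip": 0.6, "slide": [0, 0, 0], "roll": -53}]'

```text
time_s: 13.42
tcp_pos: [0.6381, 0.1875, 0.2263]
eef_rot: [179.8, 0.1, -37.3]
contact_force: [0.6, 0.2, 0.8]
gripper_width: 0.0351
```

Request:
apply_moves --commands '[{"grip": 0.6, "slide": [0, 0, 0], "roll": -10.6}, {"grip": 0.6, "slide": [0, 0, 0], "roll": -21.2}, {"grip": 0.6, "slide": [0, 0, 0], "roll": -31.8}, {"grip": 0.6, "slide": [0, 0, 0], "roll": -42.4}, {"grip": 0.6, "slide": [0, 0, 0], "roll": -53}]'

```text
time_s: 14.05
tcp_pos: [0.6381, 0.1875, 0.2263]
eef_rot: [180.0, 0.2, 15.7]
contact_force: [-0.8, -0.1, 0.4]
gripper_width: 0.035
```

Request:
apply_moves --commands '[{"grip": 0.6, "slide": [0, 0, 0], "roll": -10.6}, {"grip": 0.6, "slide": [0, 0, 0], "roll": -21.2}, {"grip": 0.6, "slide": [0, 0, 0], "roll": -31.8}, {"grip": 0.6, "slide": [0, 0, 0], "roll": -42.4}, {"grip": 0.6, "slide": [0, 0, 0], "roll": -42.4}]'

```text
time_s: 14.68
tcp_pos: [0.6382, 0.1875, 0.2267]
eef_rot: [-179.9, 0.1, 57.7]
contact_force: [-0.0, -0.4, -0.1]
gripper_width: 0.0351
```

```bash
python3 - <<'E'
from h import *
np.set_printoptions(precision=4,suppress=True)
s=get_state();print(s)
snap('wrist','w9');snap('scene','sc9')
E
```

```text
{'time_s': 14.675, 'joints': array([ 33.1234,  19.7298,  -0.5003,  -0.017 , -69.9332, 114.6062]), 'qd': array([-0.0048, -0.2602,  0.3054,  0.1245, -0.1055, -6.0473]), 'joint_torque': array([  0.0226, -57.3449,  29.3734,   6.8597,   0.0403,   1.6468]), 'tcp_pos': array([0.6382, 0.1875, 0.2267]), 'eef_rot': array([-179.9176,    0.1418,   57.7239]), 'contact_force': array([-0.0105, -0.3627, -0.0919]), 'moment': array([-0.1697, -0.0454, -0.0591]), 'gripper_width': 0.03507121770688817}
```

View pics/w9.png

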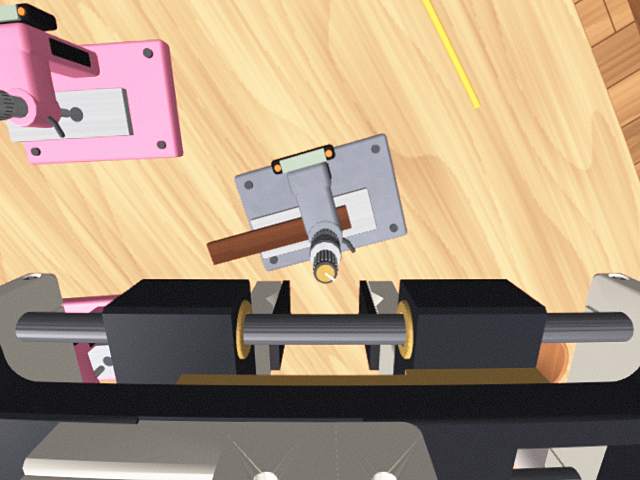

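View pics/sc9.png

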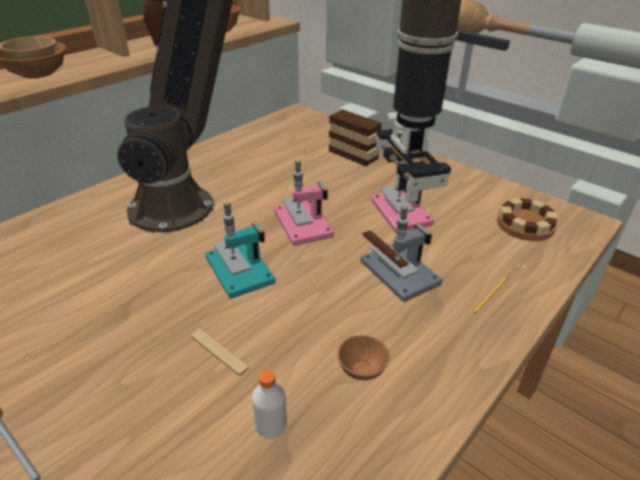

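```bash
python3 - <<'E'
from h import *
np.set_printoptions(precision=4,suppress=True)
p,d,c=load('w9')
P=cloud(c,d,np.ones(d.shape,bool));P=P[(abs(P[:,0]-.638)<.012)&(abs(P[:,1]-.188)<.012)&(abs(P[:,2]-.1945)<.003)]
print(len(P),P.mean(0),cv2.minEnclosingCircle((P[:,:2]*1000).astype(np.float32)))
cv2.imwrite('pics/w9c.png',cv2.resize(p[180:300,260:400],None,fx=5,fy=5,interpolation=cv2.INTER_CUBIC)[:,:,::-1])
s=get_state();print(s['tcp_pos'],s['moment'],s['contact_force'])
E
```

```text
452 [0.6397 0.1882 0.1945] ((639.604736328125, 187.7974853515625), 7.7039008140563965)
[0.6385 0.1877 0.2273] [-0.1991 -0.0834  0.0237] [0.305  0.1523 0.4358]
```

View pics/w9c.png

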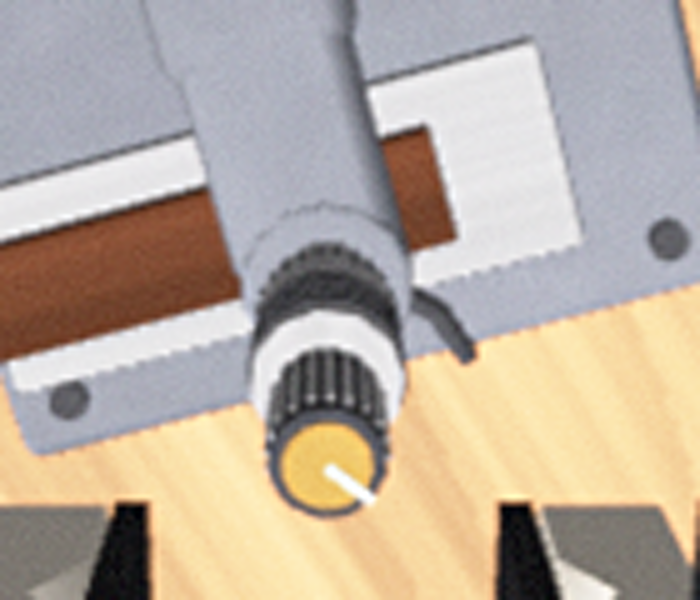

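Request:
apply_moves --commands '[{"grip": 0.6, "slide": [0.0005, 0.0005, 0.02], "roll": 0}, {"grip": 0.6, "slide": [0.0005, 0.0005, 0.04], "roll": 0}, {"grip": 0.6, "slide": [0.0005, 0.0005, 0.055], "roll": 0}, {"grip": 0.6, "slide": [0.0005, 0.0005, 0.06], "roll": 0}, {"grip": 0.6, "slide": [0.0005, 0.0005, 0.06], "roll": 0}]' --grip_force 6

```text
time_s: 15.4
tcp_pos: [0.6396, 0.188, 0.1684]
eef_rot: [-180.0, 0.0, 57.8]
contact_force: [-0.4, 0.6, 0.6]
gripper_width: 0.0354
```

Request:
apply_moves --commands '[{"grip": 0.75, "slide": [0, 0, 0], "roll": 0}, {"grip": 0.85, "slide": [0, 0, 0], "roll": 0}, {"grip": 0.9, "slide": [0, 0, 0], "roll": 0}, {"grip": 0.9, "slide": [0, 0, 0], "roll": 0}, {"grip": 0.9, "slide": [0, 0, 0], "roll": 0}]'

```text
time_s: 16.02
tcp_pos: [0.6397, 0.1881, 0.1689]
eef_rot: [180.0, -0.0, 57.8]
contact_force: [-1.5, 1.1, 3.9]
gripper_width: 0.0145
```

```bash
cat > st.py <<'E'
from h import *
np.set_printoptions(precision=4,suppress=True)
F=[];M=[]
for i in range(4):
    s=get_state();F.append(s['contact_force']);M.append(s['moment']);capture('side')
print(s['tcp_pos'],s['eef_rot'],s['gripper_width'],s['time_s'],s['joints'][5]);print('F',np.mean(F,0),np.std(F,0),'M',np.mean(M,0),np.std(M,0))
E
python3 st.py; python3 chk.py 10 | head -1
```

```text
[0.6397 0.1881 0.1689] [179.9797  -0.0333  57.8095] 0.015133530159185957 16.175 114.69850135980322
F [-2.1646  1.4765  4.3851] [0.4741 0.5054 0.5137] M [ 0.3118  0.7556 -0.0273] [0.0413 0.04   0.035 ]
tcp rel 0.0007887045909988035 0.0005775386083525848 [0.6397 0.1881 0.1689] [179.9782  -0.0325  57.811 ] [-2.9395  1.2694  4.5856] 0.014729197448286147 16.225
```

View pics/sc10c.png

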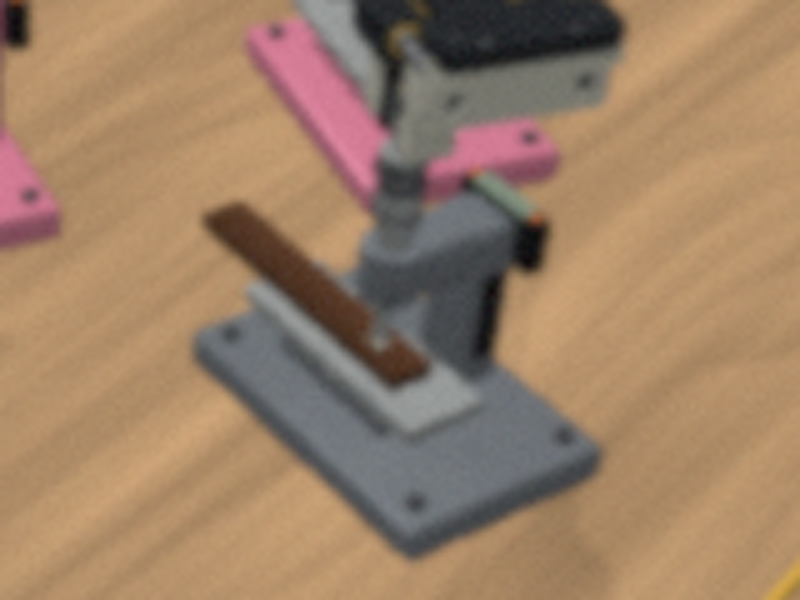

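Request:
apply_moves --commands '[{"grip": 0.9, "slide": [0, -0.0005, -0.0003], "roll": 0}, {"grip": 0.9, "slide": [0, -0.0005, -0.0003], "roll": 0}]'

```text
time_s: 16.58
tcp_pos: [0.6394, 0.1882, 0.1689]
eef_rot: [180.0, -0.0, 57.8]
contact_force: [-1.1, 0.4, 4.1]
gripper_width: 0.0143
```

```bash
python3 st.py
```

```text
[0.6394 0.1882 0.1689] [179.9778  -0.0187  57.7999] 0.01490812999480022 16.725 114.65767683662673
F [-0.7271  0.8093  4.522 ] [0.2691 0.5875 0.4764] M [ 0.1143  0.1494 -0.0327] [0.0373 0.0348 0.0265]
```

Request:
apply_moves --commands '[{"grip": 0.9, "slide": [0, -0.0002, -0.0005], "roll": 0}, {"grip": 0.9, "slide": [0, -0.0002, -0.0005], "roll": 0}]'

```text
time_s: 17.02
tcp_pos: [0.6391, 0.1883, 0.169]
eef_rot: [180.0, 0.0, 57.8]
contact_force: [1.2, -0.4, 2.2]
gripper_width: 0.0147
```

```bash
python3 st.py
```

```text
[0.639  0.1883 0.169 ] [180.       0.0091  57.7948] 0.01497260690005096 17.175 114.64293493183162
F [1.676  0.3126 1.2096] [0.3404 0.629  0.8752] M [-0.0363 -0.6097  0.0166] [0.0211 0.0518 0.0215]
```

Request:
apply_moves --commands '[{"grip": 0.9, "slide": [0, 0.0001, 0.0002], "roll": 7}, {"grip": 0.9, "slide": [0, 0.0001, 0.0005], "roll": 16}, {"grip": 0.9, "slide": [0, 0.0001, 0.0007], "roll": 25}, {"grip": 0.9, "slide": [0, 0.0001, 0.001], "roll": 34}, {"grip": 0.9, "slide": [0, 0.0001, 0.0011], "roll": 40}]'

```text
time_s: 17.85
tcp_pos: [0.6391, 0.1882, 0.168]
eef_rot: [180.0, 0.0, 17.6]
contact_force: [1.8, -0.4, 1.0]
gripper_width: 0.0149
```

```bash
python3 st.py
```

```text
[0.639  0.1883 0.168 ] [179.9983   0.0085  17.9019] 0.01486726356844417 18.0 74.7554616110254
F [ 1.7587 -0.2501  0.3654] [0.3902 0.637  0.4009] M [-0.0427 -0.6404 -0.0381] [0.032  0.0109 0.0226]
```

Request:
apply_moves --commands '[{"grip": 0.9, "slide": [0.0002, 0, 0.0002], "roll": 7}, {"grip": 0.9, "slide": [0.0002, 0, 0.0005], "roll": 16}, {"grip": 0.9, "slide": [0.0002, 0, 0.0007], "roll": 25}, {"grip": 0.9, "slide": [0.0002, 0, 0.001], "roll": 34}, {"grip": 0.9, "slide": [0.0002, 0, 0.0011], "roll": 40}]'

```text
time_s: 18.68
tcp_pos: [0.6391, 0.1882, 0.1669]
eef_rot: [180.0, 0.0, -22.3]
contact_force: [1.1, -0.8, -0.4]
gripper_width: 0.0145
```

```bash
python3 st.py; python3 chk.py 11
```

```text
[0.6391 0.1882 0.1669] [179.9763   0.0175 -22.0132] 0.014531163819811631 18.825 34.847090540839396
F [ 1.4326 -0.0728 -0.1944] [0.3965 0.4705 0.2522] M [-0.1427 -0.5207 -0.0077] [0.0324 0.0167 0.0424]
tcp rel 0.00015169543602869327 0.0004808704461954193 [0.6391 0.1882 0.1669] [179.9781   0.0166 -21.9932] [ 1.5176 -0.4443 -0.8126] 0.015062287095505503 18.875
s11 388 [-0.1246 -0.0545  0.0214] [-0.0144 -0.0127 -0.0021  0.0101  0.0127] 0.053085326644764806
  x -0.12 87 [-0.013  -0.0014  0.0112] 0.05321506823105253
  x -0.09 80 [-0.0131 -0.0021  0.0104] 0.05308914949306377
  x -0.06 77 [-0.0122 -0.0031  0.0093] 0.0529861009485597
  x -0.03 77 [-0.0126 -0.0023  0.0106] 0.05322295058175524
  x 0.0 53 [-0.0126 -0.0023  0.0085] 0.05305775582687687
sc11 374 [-0.1228 -0.0456  0.0259] [-0.0139 -0.0124 -0.0014  0.0101  0.0118] 0.05285506012818968
  x -0.12 67 [-0.0119 -0.0012  0.0101] 0.052802771444740805
  x -0.09 75 [-0.0126 -0.0018  0.0101] 0.05292379776590378
  x -0.06 76 [-0.0124 -0.0009  0.01  ] 0.052882008265343707
  x -0.03 65 [-0.012  -0.0041  0.0099] 0.052948553236905276
  x 0.0 79 [-0.0124 -0.0018  0.0106] 0.05286037899595959
```

View pics/s11c.png

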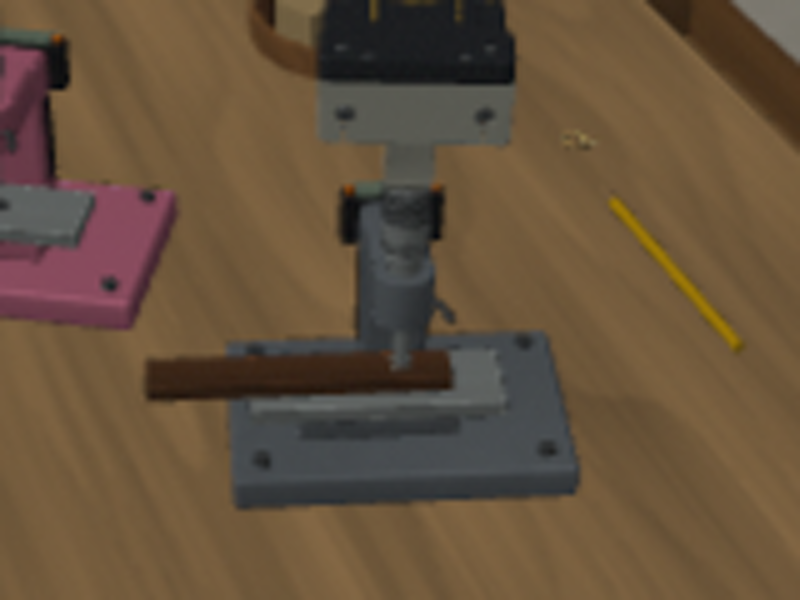

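Request:
apply_moves --commands '[{"grip": 0.9, "slide": [0.0001, 0, 0.0002], "roll": 7}, {"grip": 0.9, "slide": [0.0001, 0, 0.0005], "roll": 14}, {"grip": 0.9, "slide": [0.0001, 0, 0.0007], "roll": 20}]'

```text
time_s: 19.35
tcp_pos: [0.6392, 0.1882, 0.1664]
eef_rot: [180.0, 0.0, -42.3]
contact_force: [0.7, -0.9, 2.6]
gripper_width: 0.0146
```

```bash
python3 st.py
```

```text
[0.6392 0.1882 0.1664] [179.9864   0.0032 -42.0234] 0.014751273037330473 19.5 14.838375983629787
F [ 0.4649 -0.3316  1.6668] [0.5479 0.4426 0.5877] M [-0.2434 -0.2305 -0.0051] [0.0477 0.0462 0.0159]
```

Request:
apply_moves --commands '[{"grip": 0.9, "slide": [0.0001, 0, 0.0001], "roll": 5}, {"grip": 0.9, "slide": [0.0001, 0, 0.0003], "roll": 10}]'

```text
time_s: 19.8
tcp_pos: [0.6393, 0.1882, 0.1663]
eef_rot: [180.0, -0.0, -52.2]
contact_force: [0.0, -0.5, 3.0]
gripper_width: 0.0147
```

```bash
python3 st.py
```

```text
[0.6394 0.1882 0.1664] [-179.9937   -0.0054  -52.0003] 0.014873743333050481 19.95 4.866701129261193
F [-0.4901 -0.2484  2.7864] [0.5423 0.237  0.166 ] M [-0.285   0.1167  0.0167] [0.0186 0.0214 0.0529]
```

Request:
apply_moves --commands '[{"grip": 0.9, "slide": [-0.0001, 0, -0.0005], "roll": 0}, {"grip": 0.9, "slide": [-0.0001, 0, -0.0005], "roll": 0}]'

```text
time_s: 20.25
tcp_pos: [0.6393, 0.1883, 0.1664]
eef_rot: [180.0, -0.0, -52.1]
contact_force: [-0.6, 0.4, 1.7]
gripper_width: 0.0149
```

```bash
python3 st.py
```

```text
[0.6393 0.1883 0.1664] [179.9851   0.003  -52.172 ] 0.014854666870687119 20.4 4.691294737891297
F [ 0.0609 -0.581   1.4092] [0.424  0.5758 0.2896] M [-0.3438 -0.0815  0.034 ] [0.0038 0.0556 0.017 ]
```

Request:
apply_moves --commands '[{"grip": 0.9, "slide": [0, 0, 0], "roll": 7}, {"grip": 0.9, "slide": [0, 0, 0], "roll": 14}, {"grip": 0.9, "slide": [0, 0, 0], "roll": 20}]'

```text
time_s: 20.82
tcp_pos: [0.6392, 0.1883, 0.1664]
eef_rot: [180.0, -0.0, -72.4]
contact_force: [0.8, -0.6, 0.6]
gripper_width: 0.0149
```

```bash
python3 st.py; python3 chk.py 12 |head -1
```

```text
[0.6392 0.1883 0.1665] [179.9847  -0.003  -72.0892] 0.014680493842023412 20.975 -15.225347403395245
F [-0.2274 -0.3488  1.1943] [0.7723 0.3738 0.4182] M [-0.3882 -0.03   -0.0027] [0.0114 0.035  0.032 ]
tcp rel 0.00028356402805344323 0.0005302628263671367 [0.6392 0.1882 0.1664] [179.9797  -0.0018 -72.0586] [-0.4589 -1.2791  1.2794] 0.01468679269888469 21.025
```

View pics/s12c.png

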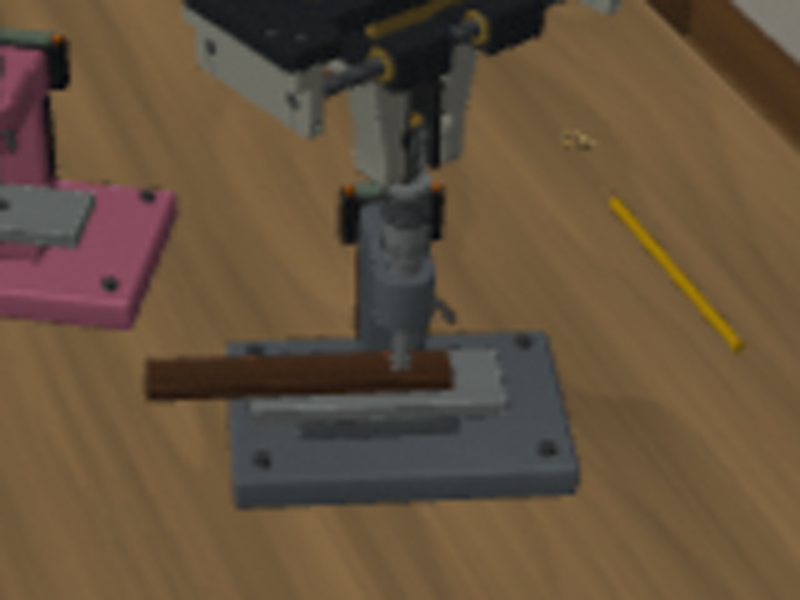

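Request:
apply_moves --commands '[{"grip": 0.9, "slide": [0, 0, -0.0002], "roll": 7}, {"grip": 0.9, "slide": [0, 0, -0.0002], "roll": 15}, {"grip": 0.9, "slide": [0, 0, -0.0002], "roll": 23}, {"grip": 0.9, "slide": [0, 0, -0.0002], "roll": 30}, {"grip": 0.9, "slide": [0, 0, -0.0002], "roll": 30}]'

```text
time_s: 21.75
tcp_pos: [0.6391, 0.1882, 0.1664]
eef_rot: [180.0, -0.0, -102.1]
contact_force: [0.2, -0.6, -1.1]
gripper_width: 0.0144
```

```bash
python3 st.py
```

```text
[0.6392 0.1882 0.1665] [ 179.9756   -0.013  -102.0411] 0.014671633348842998 21.9 -45.1703772326489
F [-0.1232 -0.7993 -1.1045] [0.3865 0.5389 0.4639] M [-0.3448 -0.0905 -0.0019] [0.0391 0.0341 0.012 ]
```

Request:
apply_moves --commands '[{"grip": 0.9, "slide": [0, 0, 0], "roll": 7}, {"grip": 0.9, "slide": [0, 0, 0], "roll": 15}, {"grip": 0.9, "slide": [0, 0, 0], "roll": 23}, {"grip": 0.9, "slide": [0, 0, 0], "roll": 30}, {"grip": 0.9, "slide": [0, 0, 0], "roll": 30}]'

```text
time_s: 22.58
tcp_pos: [0.6391, 0.1883, 0.1665]
eef_rot: [180.0, -0.0, -132.1]
contact_force: [-0.9, -0.6, -2.4]
gripper_width: 0.0147
```

```bash
python3 st.py
```

```text
[0.6391 0.1883 0.1665] [ 179.9818   -0.0255 -132.0314] 0.014941648988797702 22.725 -75.16361919291482
F [-0.3481 -0.4865 -2.1166] [0.4679 0.3812 0.4054] M [-0.3319 -0.003   0.0049] [0.0108 0.0263 0.0212]
```

Request:
apply_moves --commands '[{"grip": 0.9, "slide": [0, 0, 0.0004], "roll": 0}, {"grip": 0.9, "slide": [0, 0, 0.0004], "roll": 8}, {"grip": 0.9, "slide": [0, 0, 0.0004], "roll": 16}, {"grip": 0.9, "slide": [0, 0, 0.0004], "roll": 24}, {"grip": 0.9, "slide": [0, 0, 0.0004], "roll": 24}]'

```text
time_s: 23.4
tcp_pos: [0.6393, 0.1883, 0.1665]
eef_rot: [180.0, -0.0, -156.1]
contact_force: [-0.4, -1.1, -1.5]
gripper_width: 0.0145
```

```bash
python3 st.py
```

```text
[0.6393 0.1884 0.1665] [ 179.9985    0.0026 -156.024 ] 0.014587484886422196 23.55 -99.16393050071783
F [-0.7793 -0.5652 -0.6049] [0.6248 0.3767 0.5409] M [-0.3161  0.3309 -0.0092] [0.0252 0.0098 0.0191]
```

Request:
apply_moves --commands '[{"grip": 0.9, "slide": [0, 0, 0.0002], "roll": 8}, {"grip": 0.9, "slide": [0, 0, 0.0002], "roll": 16}, {"grip": 0.9, "slide": [0, 0, 0.0002], "roll": 20}, {"grip": 0.9, "slide": [0, 0, 0.0002], "roll": 20}]'

```text
time_s: 24.1
tcp_pos: [0.6394, 0.1883, 0.1664]
eef_rot: [180.0, 0.0, -176.1]
contact_force: [-2.1, 0.6, 1.9]
gripper_width: 0.0148
```

```bash
python3 st.py
```

```text
[0.6394 0.1884 0.1664] [ 179.9968    0.0148 -176.079 ] 0.01498213890506701 24.25 -119.22009722794114
F [-1.567  -0.0038  1.4843] [0.3951 0.5278 0.2964] M [-0.2849  0.5079  0.006 ] [0.0274 0.0239 0.0275]
```

Request:
apply_moves --commands '[{"grip": 0.78, "slide": [0, 0, 0], "roll": 0}, {"grip": 0.7, "slide": [0, 0, 0], "roll": 0}, {"grip": 0.6, "slide": [0, 0, 0], "roll": 0}, {"grip": 0.6, "slide": [0, 0, 0], "roll": 0}]'

```text
time_s: 24.8
tcp_pos: [0.6394, 0.1884, 0.1661]
eef_rot: [180.0, 0.0, -176.2]
contact_force: [0.1, -0.9, 0.4]
gripper_width: 0.0339
```

Request:
apply_moves --commands '[{"grip": 0.6, "slide": [0, 0, -0.02], "roll": 0}, {"grip": 0.6, "slide": [0, 0, -0.06], "roll": 0}, {"grip": 0.6, "slide": [0, 0, -0.06], "roll": 0}, {"grip": 0.6, "slide": [0, 0, -0.06], "roll": 0}]'

```text
time_s: 25.3
tcp_pos: [0.6391, 0.1884, 0.226]
eef_rot: [180.0, -0.0, -176.2]
contact_force: [-0.2, 0.7, -0.3]
gripper_width: 0.0346
```

```bash
python3 st.py; python3 chk.py 13; python3 - <<'E'
from h import *
snap('wrist','w13')
E
```

```text
[0.6389 0.1881 0.225 ] [-179.9618   -0.0944 -176.2032] 0.03482801458995658 25.45 -119.33514883083883
F [ 0.0932  0.3026 -0.2009] [0.4911 0.3276 0.2653] M [-0.0268 -0.0983 -0.0148] [0.0054 0.0207 0.0371]
tcp rel 5.067429859330564e-05 0.0003567701410357522 [0.639  0.1881 0.2251] [-179.96     -0.0877 -176.2043] [-0.3294 -0.4914 -0.6485] 0.03550228342263506 25.5
s13 389 [-0.1247 -0.0544  0.0212] [-0.0147 -0.013  -0.0026  0.0105  0.0127] 0.053074946695160614
  x -0.12 86 [-0.0128 -0.0019  0.0113] 0.05309496361125021
  x -0.09 80 [-0.0129 -0.0026  0.0106] 0.053076060055879795
  x -0.06 77 [-0.0132 -0.0029  0.0097] 0.05321323114199829
  x -0.03 78 [-0.0135 -0.0032  0.0106] 0.053054894184688825
  x 0.0 54 [-0.0126 -0.0032  0.0094] 0.05281521942116947
sc13 379 [-0.1235 -0.0485  0.0253] [-0.0139 -0.0123 -0.0018  0.0106  0.0121] 0.0528088623000028
  x -0.12 75 [-0.0122 -0.0016  0.0099] 0.05275092390952407
  x -0.09 73 [-0.0122 -0.003   0.0107] 0.05296575190083978
  x -0.06 79 [-0.0127 -0.001   0.0111] 0.05305943198083861
  x -0.03 65 [-0.0121 -0.0035  0.009 ] 0.05315683533619148
  x 0.0 76 [-0.0124 -0.0017  0.0102] 0.05264253237807977
```

View pics/w13.png

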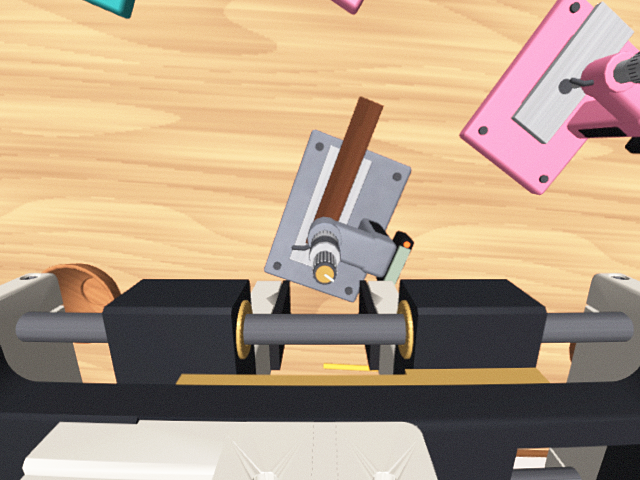

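View pics/s13c.png

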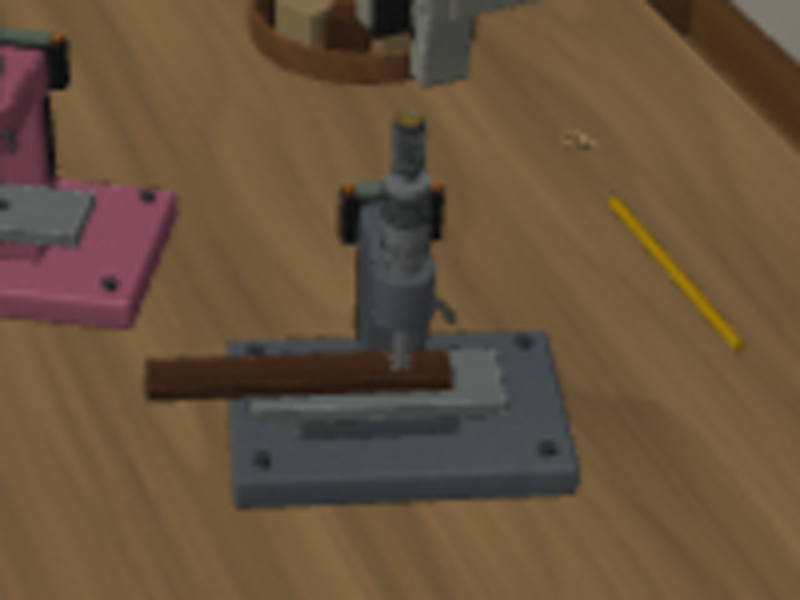

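```bash
python3 - <<'E'
from h import *
np.set_printoptions(precision=4,suppress=True)
for f in ['w9','w13']:
    p,d,c=load(f)
    P=cloud(c,d,np.ones(d.shape,bool));vv,uu=np.nonzero(d>0)
    k=(abs(P[:,0]-.639)<.012)&(abs(P[:,1]-.188)<.012)&(P[:,2]>.18)&(P[:,2]<.2)
    top=np.percentile(P[k,2],90); t=k&(abs(P[:,2]-top)<.002); print(f,t.sum(),np.median(P[t,2]),P[t].mean(0))
    b=p[vv,uu].astype(int); w=t&(b[:,2]>170)&(b.min(1)>170)
    if w.sum(): m=P[w].mean(0)-P[t].mean(0); print('pointer deg',w.sum(),np.degrees(np.arctan2(m[1],m[0])))
cv2.imwrite('pics/w13c.png',cv2.resize(p[180:300,260:400],None,fx=5,fy=5,interpolation=cv2.INTER_CUBIC)[:,:,::-1])
E
```

```text
w9 408 0.19462064355427502 [0.6395 0.1879 0.1946]
pointer deg 31 -80.14453531721794
w13 409 0.19175630691474108 [0.6384 0.1876 0.1918]
pointer deg 31 46.87082909143559
```

View pics/w13c.png

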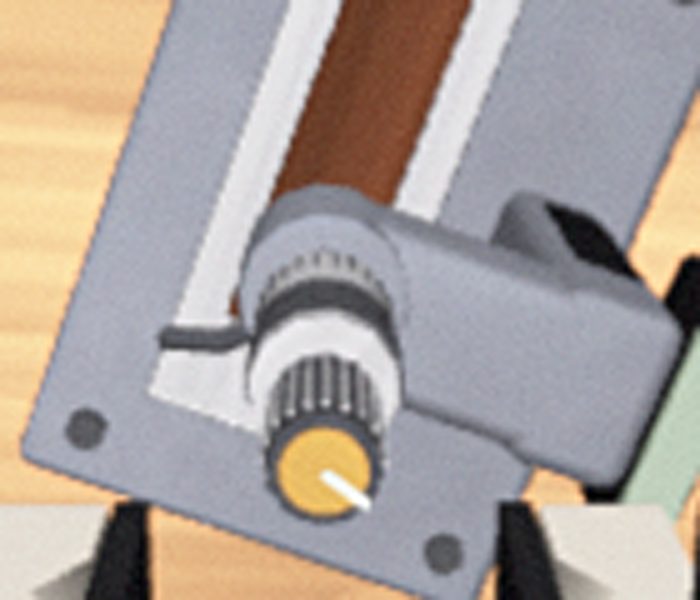

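Request:
apply_moves --commands '[{"grip": 0.6, "slide": [0, 0, -0.05], "roll": 0}, {"grip": 0.6, "slide": [0, 0, -0.08], "roll": 0}, {"grip": 0.6, "slide": [0, 0, -0.08], "roll": 0}, {"grip": 0.6, "slide": [0, 0, -0.08], "roll": 0}]'

```text
time_s: 26.15
tcp_pos: [0.6389, 0.1883, 0.3053]
eef_rot: [-180.0, -0.1, -176.2]
contact_force: [-0.6, -0.3, -0.6]
gripper_width: 0.0352
```

```bash
python3 chk.py 14; python3 -c "
from plant import *
s=get_state();print(s['qd'],s['contact_force'],s['time_s'])
print(close_job())"
```

```text
tcp rel -1.5012758670089992e-05 0.0004992938741063268 [0.6389 0.1883 0.3053] [-179.9997   -0.0627 -176.2048] [-0.6243 -0.2696 -0.6007] 0.03516717430738816 26.15
s14 383 [-0.1246 -0.0544  0.0214] [-0.0135 -0.0126 -0.0024  0.0102  0.0121] 0.05317101082643037
  x -0.12 85 [-0.0132 -0.0012  0.0109] 0.053023109982189384
  x -0.09 80 [-0.0114 -0.0018  0.0109] 0.05319091132892685
  x -0.06 78 [-0.0127 -0.0027  0.0086] 0.05327299367180348
  x -0.03 73 [-0.0118 -0.0021  0.0112] 0.053235840587280835
  x 0.0 55 [-0.013  -0.0034  0.0093] 0.05322643064211591
sc14 371 [-0.1223 -0.0482  0.0243] [-0.013  -0.0123 -0.0016  0.0103  0.0123] 0.05279894746613885
  x -0.12 72 [-0.0123 -0.0016  0.0109] 0.05254808551367396
  x -0.09 70 [-0.0124 -0.0006  0.0103] 0.05307666604075248
  x -0.06 79 [-0.0118 -0.0007  0.011 ] 0.05266884982297523
  x -0.03 68 [-0.0121 -0.0038  0.0092] 0.052861197372387744
  x 0.0 69 [-0.0114 -0.0013  0.0092] 0.05314196169211497
[ 0.02068764  0.12588562  0.19271317  0.24734403 -0.13834737 -0.00294089] [-0.74075119 -1.57713157 -0.39712274] 26.25
the job is handed in; nothing more can be done
None
```

View pics/sc14.png

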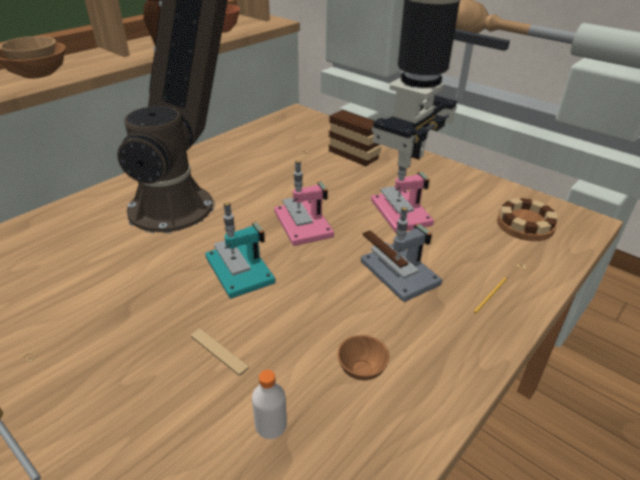

